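# Snap the centre cap onto a racing wheel hub over its gloss plate

### The arm

A 6-joint arm with a two-finger parallel gripper is mounted at the origin on the work surface. World frame = base frame: x ahead of the robot, y to its left, z up, the work surface at z = 0. Lengths are in m, angles in degrees, forces in N, time in s.
With the tool pointing down it reaches from about 0.25 to 0.725 m from the base axis. Payload 9.7 kg.
Tool frame: the origin (TCP) lies midway between the tips of the shut fingers; the grasp point (between the pads) lies 19 mm behind it; y points along the fingers, x is the direction in which the jaws open and shut, and the axes are right-handed (so a half turn about y gives the same grasp; the last joint's range is limited). The gripper opens to 85 mm and grips with 20 to 120 N. Pads are 22 mm wide; open, the fingers measure 114 mm over their backs; the gripper's body (76 mm by 85 mm) begins 54 mm behind the grasp point. The pads swing forward as they close: fully open they stand 13 mm farther back than shut.
Start: joints at [-63.598, 4.979, 10.078, 95.1, 0, 90], TCP at [0.245, -0.493, 0.204] pointing down, gripper open.
Joint ranges: [-179.16, 179.16], [-48.56, 103.87], [-65.8, 70.77], [-126.05, 130.52], [-82.76, 87.17], [-180, 180]. Speed limits (degrees/s): [127.2, 127.2, 147.25, 180, 180, 180].

### API

Orientations are given as [roll, pitch, yaw] about the fixed x, y, z axes, in that order (R = Rz(yaw) Ry(pitch) Rx(roll)).
In Python, from workcell import get_obs, camera, job_done gives the robot as it stands.
- The arm moves only by the tool play_rows, never from a script. Its argument "moves" is a list of rows, each a list of 3 entries, a list of its own where there are three numbers: the turn, a rotation vector about the tool's x, y, z in degrees, then the shift along the tool's x, y, z in m, then the opening in per cent of the stroke, from 0 (shut) to 100 (fully open). A call has exactly 5 rows; each row is the pose to reach, as a shift and turn from the pose commanded when the call began, along the tool's axes at that moment; what a row does not reach only later rows make up. A row lasts 1/10 s, in which the tool goes at most 50 mm and 8.59 degrees, less where a joint would pass 70% of its speed; a pose out of reach is approached as far as the arm can. A call with a gripper value outside its range is refused whole. The fingers move at their own pace and stop on an object; "grip_force" is the grip in N (left out, the last holds). Time passes only in rows, so rows that repeat a pose let the fingers close, or fill a call up. It gives the time, the measured TCP pose, the force and the opening at its end, in the units of the state.
- get_obs(): the state, without advancing time (a new reading comes with each control period).
- camera(name): name is "scene" or "side" or "wrist"; returns a dict with "img" (384x512x3 uint8, red, green, blue), "fov_y" (degrees; the focal length in pixels is half the picture's height over the tangent of half this angle, whatever the lens; pixels are square), "cx", "cy" (the principal point, pixels), "k1" (the pictures are not rectified: a ray, as slopes to the right and down, at radius r is drawn at 1 + k1 r^2 times it, then the intrinsics apply), "world_from_camera" (4x4, takes a point from camera to world coordinates). Camera axes: x right, y up, looking along -z (the intrinsics and any distortion apply to the point x, -y, -z); pixel columns grow to the right and rows downward; lengths in m; the calibration is good to about 2 mm. A picture is of the moment at which its call begins. There is no depth.
- job_done(): hands the job in, once; it reports no verdict.
The state is a dict: "time": time; "q": joint angles; "qd": joint speeds; "joint_efforts": joint torques, N m; "ee_pos": TCP position; "tcp_rot": TCP orientation; "wrist_force": force on the tool from outside, world axes, zero at the start; "torque": the same for the moment, N m; "opening": finger opening in m.
Only numpy, scipy, OpenCV 4.12 (cv2) and the standard library are available. Lean on these libraries where they do the work, as an engineer would, in place of code of your own. Each camera call takes 0.05 s, during which the arm holds its last target.

### The job

Finish the hub of the racing wheel on the shelf: pick up the gloss hub plate by its edges only, with no finger ever on its faces, and lay it flat over the stud, squarely covering the hub block. Then set the red cap over the stud and press it straight down until it clicks, keep pressing past the click until the cap is fully home on the plate, and finish holding it there: the fingers stay on the cap, still pushing down about as hard as the click took, and do not let go. Leave the bamboo box, the bookend and the mug where they stand.

Things in the scene. Friction and masses are not known exactly. Their poses are not given: they have to be found in the camera images.
- wheel: Black racing wheel, 300 mm wide, fixed face up on a dock. Origin on the shelf top under the hub; x points to the rim's top (yellow band), y across the wheel, z up. Rim tube 29 mm thick, top at 70 mm. Three spokes (+y, -y, -x), tops 19 mm below the top of the hub, an aluminium block 50 mm along x, 84 mm along y. It does not move when pushed
- hub_seat (a point): centre of the hub block's flat top, 70 mm above the shelf; axes as the wheel. The plate goes here, around the foot of a steel stud on the same axis: foot 27 mm wide (a cone, 2 to 10 mm up), neck 19 mm wide, tapered nose, 9 mm wide at its tip
- stud_tip (a point): tip of the stud, 25 mm above the hub seat. Four sprung steel balls stand 3.5 mm out of its neck (26 mm across), their middle 13.5 mm above the seat; the cap snaps over them
- plate: Hub plate, gloss dark blue, 58 mm along its x, 92 mm along its y, 4 mm thick, 30 mm hole in the middle, 60 g. Origin at the hole's centre on the underside, z up. It lies on a foam pad, turned like it. Half a turn makes no difference. Fitted: flat on the hub seat, its x along the wheel's x (either way), standing 4 mm over the hub block on all sides
- plate_face: the faces of the plate (part of it, same origin and axes): all but a 4 mm band along its outer edges. The robot must not touch them
- foam: grey foam pad under the plate, fixed, 34 mm along x, 76 mm along y, 25 mm high, origin at the centre of its underside. The plate's long edges overhang it by about 12 mm, so fingers can reach below them
- cap: Red snap cap: round cup 40 mm wide, 26 mm high, flat top, open below, 35 g. Origin at the centre of its lower rim, z up; it stands on the shelf, open side down. To keep off the plate's face, grip its side with the fingertips about 8 mm above the lower rim, or press on its top. Home on the fitted plate, its origin is 4 mm above the hub seat
- cap_lip (a point): on the cap's axis, 5 mm above its lower rim, amid an inner lip (22 mm bore, 2 mm high). The lip meets the balls with the rim 13 mm above the hub seat; the push rises to about 11 N, falls off, even tugging the cap down, when the lip has passed (the click, rim about 8 mm above the seat), and rises again once the rim is home on the plate
- bamboo_box: closed bamboo box, 190 x 130 x 78 mm, origin at the centre of its underside; leave it alone
- mug: steel mug, 80 mm wide, 90 mm high, handle at its +y, origin at the centre of its underside; leave it alone
- bookend: blue ceramic bookend, foot 75 x 90 mm, upright 135 mm high at its +x end, origin at the centre of its underside; leave it alone
Not all that is in view belongs to the job. Of the things like the plate, leave any that is white; of the rest the smaller one is meant. Several things have the shape of the cap; the one meant has the colours described above.

How it is judged (in metres and radians):
On the way, in this order (a step that is already met when the one before it is completed fails the run):
1. the plate is lifted off its foam pad (height (world z) of plate above 0.045 m and contact force between the fingers and plate above 0.5 N), for 0.2 s.
2. the plate lies flat on the hub seat over the stud, lined up with the hub block, and the fingers have let go of it (z of plate in the frame of hub_seat between -0.002 and 0.002 m and horizontal distance between plate and hub_seat below 0.004 m and angle between the x axis of plate and the x axis of hub_seat, either way round below 0.15 rad and contact force between the fingers and plate below 0.1 N), for 0.2 s.
3. the cap stands upright over the stud and has been pressed past the click (z of cap in the frame of hub_seat below 0.0065 m and horizontal distance between cap and hub_seat below 0.003 m and angle between cap's own z axis and vertical below 0.12 rad).
At the end, for the whole second after the job is handed in: Plate flat on the hub seat (2 mm in height, 4 mm sideways, 0.15 rad), not touched; cap snapped on and home (rim under 5.5 mm above the seat, within 3 mm of the axis, tilt under 0.08 rad), fingers on it, pressing it on the plate with over 6.5 N (all of step 2 and z of cap in the frame of hub_seat below 0.0055 m and horizontal distance between cap and hub_seat below 0.003 m and angle between cap's own z axis and vertical below 0.08 rad and contact force between cap and plate above 6.5 N and contact force between the fingers and cap above 5 N); the arm keeps its last pose, push and grip.
It fails at once if the robot touches a face of the plate (contact force between any of the fingers, the arm and plate_face above 0.3 N).
It fails at once if the bamboo box, the mug or the bookend is moved by more than 2 cm (distance of any of bamboo_box, mug, bookend from where it was at the start of the episode above 0.02 m).
It also fails if it takes over 64 s, if anything falls off the work surface, if the arm or the gripper's body presses on something with over 40 N, if the wrist force passes 120 N, or if a joint passes its speed limit or range.

## Working session

There is one attempt and no reset: what is moved stays moved. The work goes in short steps, Python scripts to look and compute and a tool call to move; the robot and the scene stay as the last step left them, time stands still between calls to the robot, and variables do not carry over. Pictures are saved under pics/ and viewed, and the job is handed in when it is done.

Besides the shell and the picture viewer there is one more tool, called after "Request:" by a JSON object that holds its "op" and its "data", one argument or row to a line. play_rows: Moves the arm, as the interface text tells. Its arguments: {"type":"object","properties":{"moves":{"type":"array"},"grip_force":{"type":"number"}},"required":["moves"]}

```bash
mkdir -p pics; ls
python3 - <<'E'
from workcell import get_obs,camera
import cv2
print(get_obs())
for n in ["scene","side","wrist"]:
    c=camera(n); cv2.imwrite(f"pics/{n}0.png",c["img"][:,:,::-1])
    print(n,c["fov_y"],c["cx"],c["cy"],c["k1"],c["world_from_camera"].tolist() if hasattr(c["world_from_camera"],'tolist') else c["world_from_camera"])
E
```

```text
pics
{'time': 0.0, 'q': array([-6.35987239e+01,  5.01119986e+00,  1.00328544e+01,  9.51010581e+01,
        1.93057884e-03,  8.99996789e+01]), 'qd': array([ 0.12847937,  0.06622666, -0.04801506, -0.01702885,  0.0178354 ,
       -0.10874091]), 'joint_efforts': array([-4.18761711e-04, -5.20389032e+01,  4.64800715e+01,  1.64864247e-02,
       -8.06374555e-05, -7.13425948e-06]), 'ee_pos': array([ 0.24444153, -0.49237306,  0.20306783]), 'tcp_rot': array([-8.99980690e+01,  7.94035284e-02, -6.35984028e+01]), 'wrist_force': array([-0.16270127, -0.67088414,  0.6273038 ]), 'torque': array([-0.01811103,  0.00614611, -0.00496534]), 'opening': 0.08530109483925903}
scene 52.241904620810345 255.3230135356915 187.70152702165365 -0.10121627253133181 [[-0.30048950913026834, -0.78151194779165, 0.546758749689067, 1.0784065174236361], [0.9537488503770369, -0.2512047849435093, 0.165103865569422, 0.18138793004026693], [0.00831777056253435, 0.5710825084699992, 0.8208505242810546, 0.9120903623848232], [0.0, 0.0, 0.0, 1.0]]
side 42.93086824537771 250.85530315582892 194.82277792165735 0.008180607343781263 [[0.9975574669783681, 0.05887540010119106, -0.03758706344776685, 0.472622201508941], [-0.06833815391092214, 0.7112424457216624, -0.6996170953628243, -1.0113998893912288], [-0.014456721473034425, 0.7004768880318555, 0.7135286487152835, 1.1246032587453487], [0.0, 0.0, 0.0, 1.0]]
wrist 69.90828817445514 257.2764356509777 193.8509611059229 -0.060429872150330216 [[0.44451774107173003, 0.8576425302719125, 0.25855998944399194, 0.3094439259803247], [-0.8957691838770271, 0.42599769536864573, 0.1269784735964586, -0.4605452488843199], [-0.0012438202323499419, -0.28805425497533166, 0.9576132826469332, 0.3737111835749869], [0.0, 0.0, 0.0, 1.0]]
```

View pics/scene0.png

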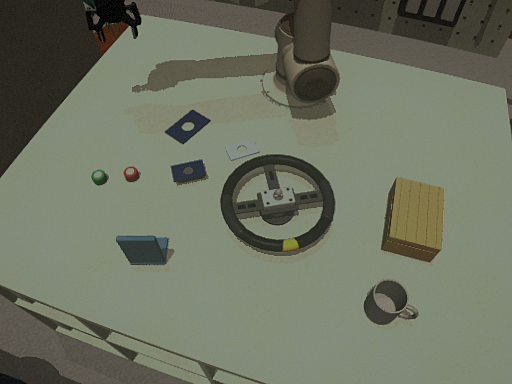

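View pics/side0.png

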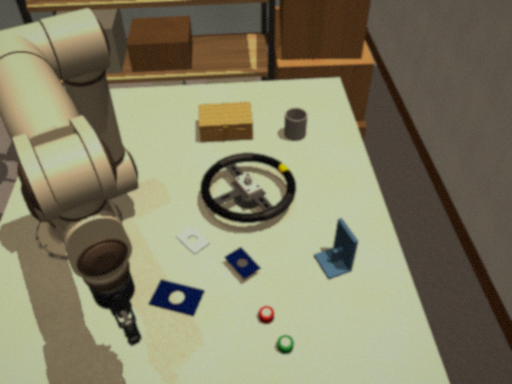

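View pics/wrist0.png

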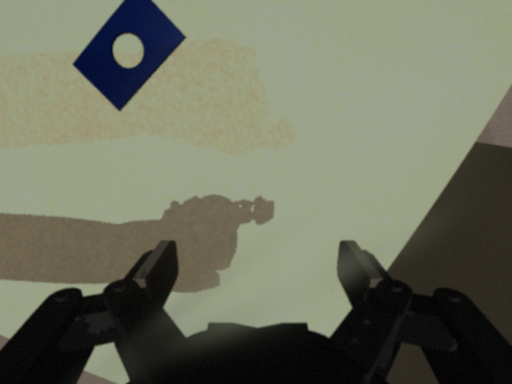

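Scene: the small navy plate on foam is at scene (188,171), and a larger navy decoy at (188,126). The red cap is at (131,173), green at (99,177), and the wheel hub at about (278,197) with the yellow band at (290,244).

```bash
cat > h.py <<'E'
import numpy as np, cv2
from workcell import get_obs,camera
from scipy.spatial.transform import Rotation as R
def K(c):
    f=c["img"].shape[0]/2/np.tan(np.radians(c["fov_y"])/2)
    return np.array([[f,0,c["cx"]],[0,f,c["cy"]],[0,0,1]]),np.array([c["k1"],0,0,0.])
def rays(c,uv):
    k,d=K(c); p=cv2.undistortPoints(np.float64(uv).reshape(-1,1,2),k,d).reshape(-1,2)
    T=np.array(c["world_from_camera"]); v=np.c_[p[:,0],-p[:,1],-np.ones(len(p))]@T[:3,:3].T
    return T[:3,3],v
def onz(c,uv,z):
    o,v=rays(c,uv); return o+v*((z-o[2])/v[:,2])[:,None]
def proj(c,P):
    k,d=K(c);T=np.linalg.inv(np.array(c["world_from_camera"])); p=np.atleast_2d(P)@T[:3,:3].T+T[:3,3]
    p=p*[1,-1,-1]; return cv2.projectPoints(p,np.zeros(3),np.zeros(3),k,d)[0].reshape(-1,2)
def tri(obs):
    A=np.zeros((3,3));b=np.zeros(3)
    for o,v in obs:
        v=v/np.linalg.norm(v);M=np.eye(3)-np.outer(v,v);A+=M;b+=M@o
    return np.linalg.solve(A,b)
def blobs(m,amin=15):
    cs,_=cv2.findContours(m.astype(np.uint8),cv2.RETR_EXTERNAL,cv2.CHAIN_APPROX_NONE)
    return sorted([c for c in cs if cv2.contourArea(c)>amin],key=cv2.contourArea,reverse=True)
E
python3 - <<'E'
from h import *
for n in ["scene","side"]:
    c=camera(n);im=c["img"];hsv=cv2.cvtColor(im,cv2.COLOR_RGB2HSV)
    h,s,v=[hsv[...,i].astype(int) for i in range(3)]
    for nm,m,z in [("blue",(h>108)&(h<135)&(s>120),.029),("red",((h<8)|(h>172))&(s>130)&(v>60),.026),("yellow",(h>22)&(h<32)&(s>190)&(v>120),.07)]:
        for b in blobs(m)[:4]:
            (cx,cy),wh,a=cv2.minAreaRect(b)
            M=cv2.moments(b);u=[M['m10']/M['m00'],M['m01']/M['m00']]
            print(n,nm,np.round(u,1),np.round(wh),cv2.contourArea(b),onz(c,[u],z).round(4))
    x0,y0=proj(c,[0.5,-0.2,.04])[0]
    cv2.imwrite(f"pics/{n}_hub.png",cv2.resize(im[100:300,80:360] if n=="scene" else im[130:370,140:360],None,fx=2.8 if n=="scene" else 2.5,fy=2.8 if n=="scene" else 2.5,interpolation=cv2.INTER_CUBIC)[:,:,::-1])
E
```

```text
scene red [129.9 171.8] [10. 12.] 93.5 [[ 0.5451 -0.3549  0.026 ]]
side blue [176.6 297.3] [46. 25.] 989.0 [[ 0.3112 -0.2955  0.029 ]]
side blue [241.9 262.8] [28. 17.] 420.5 [[ 0.4877 -0.1981  0.029 ]]
side red [265.8 314.2] [15. 14.] 171.0 [[ 0.5394 -0.3614  0.026 ]]
side yellow [282.2 167.4] [8. 5.] 28.5 [[0.6365 0.137  0.07  ]]
```

View pics/scene_hub.png

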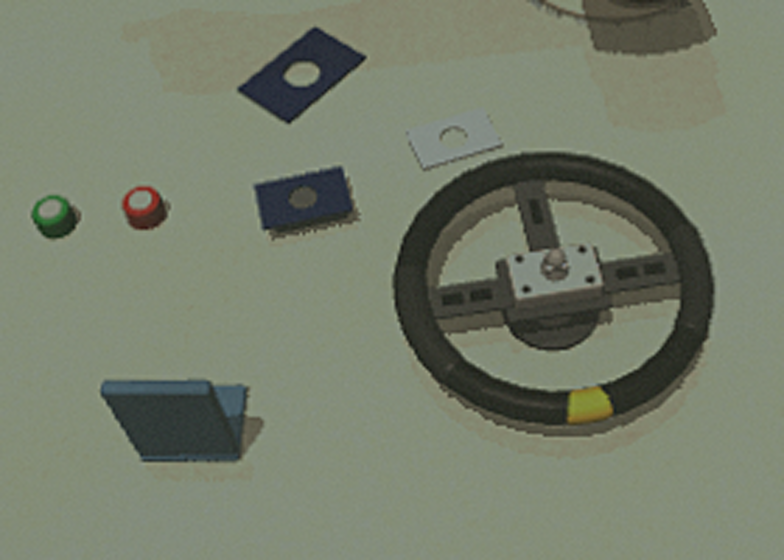

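View pics/side_hub.png

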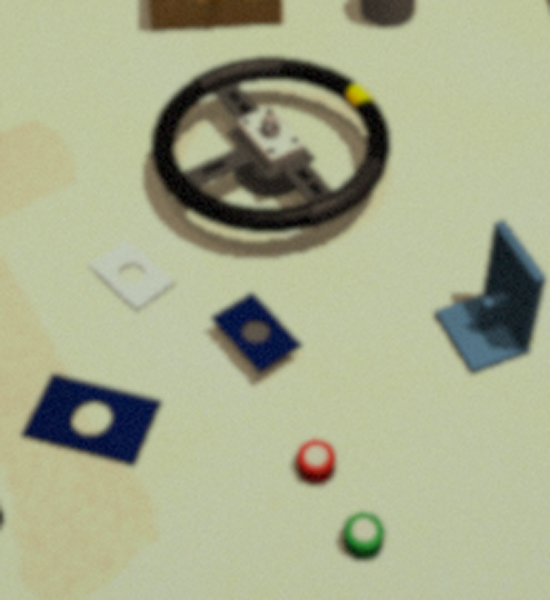

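Run:
```python
from h import *
S={"scene":(2.8,[80,100]),"side":(2.5,[140,130])}
P={"scene":{"plate":[(255,184),(342,168),(354,206),(263,227)],"hub":[(509,250),(591,241),(606,288),(514,303)],"tip":[(553,256)],"yel":[(587,392)],"cap":[(142,194)]},
"side":{"plate":[(212,319),(251,294),(300,345),(261,373)],"hub":[(233,133),(263,110),(304,149),(268,167)],"tip":[(268,118)],"yel":[(358,88)],"cap":[(316,457)]}}
Z=dict(plate=.029,hub=.07,tip=.095,yel=.07,cap=.026)
for n in S:
    c=camera(n);s,o=S[n]
    for k,p in P[n].items():
        w=onz(c,(np.array(p)+.5)/s+o-.5,Z[k]); print(n,k,w[:,:2].round(4).tolist(),w.mean(0).round(4))
        if len(w)==4: 
            for i in range(4): d=w[(i+1)%4]-w[i];print('  ',np.linalg.norm(d).round(4),np.degrees(np.arctan2(d[1],d[0])).round(1))
```

```text
scene plate [[0.4901, -0.2507], [0.4433, -0.1734], [0.4853, -0.1434], [0.5374, -0.2203]] [ 0.489  -0.1969  0.029 ]
   0.0904 121.1
   0.0516 35.6
   0.0929 -55.9
   0.0563 -147.2
scene hub [[0.5164, 0.0285], [0.483, 0.099], [0.5297, 0.1252], [0.5707, 0.0498]] [0.5249 0.0756 0.07  ]
   0.078 115.4
   0.0536 29.4
   0.0859 -61.4
   0.0583 -158.6
scene tip [[0.5272, 0.0728]] [0.5272 0.0728 0.095 ]
scene yel [[0.6378, 0.1357]] [0.6378 0.1357 0.07  ]
scene cap [[0.5355, -0.3584]] [ 0.5355 -0.3584  0.026 ]
side plate [[0.4402, -0.1753], [0.4855, -0.1434], [0.5354, -0.2185], [0.4906, -0.2519]] [ 0.4879 -0.1973  0.029 ]
   0.0555 35.1
   0.0901 -56.4
   0.0559 -143.3
   0.0917 123.4
side hub [[0.4762, 0.079], [0.5158, 0.1176], [0.5616, 0.0436], [0.5158, 0.0166]] [0.5174 0.0642 0.07  ]
   0.0553 44.2
   0.087 -58.2
   0.0533 -149.4
   0.0739 122.4
side tip [[0.52, 0.076]] [0.52  0.076 0.095]
side yel [[0.6401, 0.1487]] [0.6401 0.1487 0.07  ]
side cap [[0.5405, -0.3566]] [ 0.5405 -0.3566  0.026 ]
```

```bash
cat > c.py <<'E'
import sys,json,os
from h import *
F='cmd.json'
def load():
    if os.path.exists(F): d=json.load(open(F)); return np.array(d[0]),R.from_matrix(d[1])
    return np.array([.245,-.493,.204]),R.from_euler('xyz',[-90,0,-63.598],degrees=True)
def app(turn,shift):
    p,r=load(); p=p+r.apply(shift); r=r*R.from_rotvec(turn,degrees=True)
    json.dump([p.tolist(),r.as_matrix().tolist()],open(F,'w')); return p,r
def tgt(x,y,z,yaw):
    p,r=load(); q=R.from_euler('xyz',[-90,0,yaw],degrees=True)
    print('turn',(r.inv()*q).as_rotvec(degrees=True).round(2),'shift',r.inv().apply(np.array([x,y,z])-p).round(4))
def st():
    p,r=load();o=get_obs();print('cmd',p.round(4),r.as_euler('xyz',degrees=True).round(2));print('obs',round(o['time'],2),o['ee_pos'].round(4),o['tcp_rot'].round(2),'F',o['wrist_force'].round(2),'op',round(o['opening'],4),'q',o['q'].round(1))
E
python3 -c "
from c import *
tgt(.547,.03,.25,30)"
```

```text
turn [ -0.  -93.6   0. ] shift [-0.3342 -0.046   0.5031]
```

Request:
{"op": "play_rows", "data": {
  "moves": [
    [[0,-8,0],[-0.026,-0.01,0.04],100],
    [[0,-16,0],[-0.052,-0.02,0.08],100],
    [[0,-24,0],[-0.078,-0.03,0.12],100],
    [[0,-32,0],[-0.104,-0.04,0.16],100],
    [[0,-40,0],[-0.13,-0.046,0.2],100]
  ]
}}

```text
time: 0.85
ee_pos: [0.3665, -0.2857, 0.2507]
tcp_rot: [-90.0, -0.1, -23.3]
wrist_force: [0.8, -0.4, 0.1]
opening: 0.0854
```

```bash
python3 -c "
from c import *
app([0,-40,0],[-.13,-.046,.2]);st()
tgt(.547,.03,.25,30)"
```

```text
cmd [ 0.3663 -0.2876  0.25  ] [-90.   -0.  -23.6]
obs 0.85 [ 0.3665 -0.2857  0.2507] [-9.001e+01 -7.000e-02 -2.330e+01] F [ 0.79 -0.43  0.08] op 0.0854 q [-37.9  -5.4   5.  100.3   0.   75.4]
turn [  0.  -53.6   0. ] shift [0.0384 0.     0.3634]
```

Request:
{"op": "play_rows", "data": {
  "moves": [
    [[0,-8,0],[0.005,0,0.045],100],
    [[0,-16,0],[0.01,0,0.09],100],
    [[0,-24,0],[0.014,0,0.135],100],
    [[0,-32,0],[0.02,0,0.18],100],
    [[0,-40,0],[0.025,0,0.225],100]
  ]
}}

```text
time: 1.35
ee_pos: [0.4795, -0.0893, 0.25]
tcp_rot: [-90.0, -0.0, 16.7]
wrist_force: [1.3, -0.4, -0.7]
opening: 0.0856
```

```bash
python3 -c "
from c import *
app([0,-40,0],[.025,0,.225]);st()
tgt(.547,.03,.25,30)"
```

```text
cmd [ 0.4793 -0.0914  0.25  ] [-90.   -0.   16.4]
obs 1.35 [ 0.4795 -0.0893  0.25  ] [-9.002e+01 -3.000e-02  1.673e+01] F [ 1.34 -0.37 -0.69] op 0.0856 q [-10.5  -2.3   7.9 100.1  -0.   62.7]
turn [ -0.  -13.6   0. ] shift [0.0992 0.     0.0974]
```

Request:
{"op": "play_rows", "data": {
  "moves": [
    [[0,-7,0],[0.033,0,0.032],100],
    [[0,-13.6,0],[0.066,0,0.065],100],
    [[0,-13.6,0],[0.099,0,0.097],100],
    [[0,-13.6,0],[0.099,0,0.097],100],
    [[0,-13.6,0],[0.099,0,0.097],100]
  ]
}}

```text
time: 1.85
ee_pos: [0.5465, 0.0307, 0.2493]
tcp_rot: [-90.0, 0.1, 30.1]
wrist_force: [-0.3, 0.4, -0.1]
opening: 0.0854
```

```bash
python3 -c "
from c import *
app([0,-13.6,0],[.099,0,.097]);st()
c=camera('wrist');cv2.imwrite('pics/w1.png',c['img'][:,:,::-1]);np.save('w1.npy',c,allow_pickle=True);st()"
```

```text
cmd [0.5469 0.0296 0.25  ] [-90.  -0.  30.]
obs 1.85 [0.5465 0.0307 0.2493] [-8.998e+01  6.000e-02  3.011e+01] F [-0.26  0.4  -0.07] op 0.0854 q [  3.2   6.   16.3 100.4  -0.   63.1]
cmd [0.5469 0.0296 0.25  ] [-90.  -0.  30.]
obs 1.9 [0.5463 0.0298 0.2496] [-9.000e+01  4.000e-02  3.003e+01] F [0.39 0.41 0.14] op 0.0853 q [  3.1   5.9  16.3 100.4  -0.   63.1]
```

View pics/w1.png

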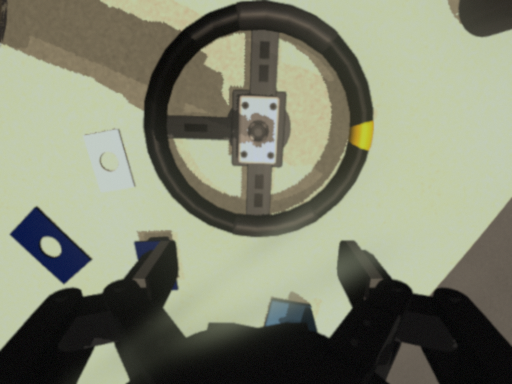

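The wheel's bright hub top spans columns 236-280, rows 95-166. The yellow band is at (362,135) and the stud at (258,130).

Run:
```python
from h import *
c=np.load('w1.npy',allow_pickle=True).item();im=c['img'];hsv=cv2.cvtColor(im,cv2.COLOR_RGB2HSV).astype(int)
print(im[110:112,246:270:4].tolist(), im[90,200],im[120,236])
g=im.min(2)
roi=np.zeros(g.shape,bool);roi[85:175,225:290]=1
m=(g>130)&roi
m=cv2.morphologyEx(m.astype(np.uint8),cv2.MORPH_CLOSE,np.ones((15,15)))
b=blobs(m)[0]
# rectify: rays onto z=0.07
k=onz(c,b.reshape(-1,2),.07)[:,:2]
r=cv2.minAreaRect((k*1000).astype(np.float32));print('hub',r)
M=cv2.moments((k*1e3).astype(np.float32).reshape(-1,1,2));print('centroid',M['m10']/M['m00'],M['m01']/M['m00'])
ye=(hsv[...,0]>20)&(hsv[...,0]<34)&(hsv[...,1]>150)&(hsv[...,2]>120)
y=blobs(ye)[0];M=cv2.moments(y);u=[M['m10']/M['m00'],M['m01']/M['m00']];print(u,onz(c,[u],.068))
# rim
d=(im.max(2)<75);d[240:]=0;d[:,400:]=0
rb=blobs(d|ye,500);rb=[q for q in rb if cv2.contourArea(q)>20000][0]
k=onz(c,rb.reshape(-1,2),.0555)[:,:2];e=cv2.fitEllipse((k*1000).astype(np.float32));print('rim',e)
cr=im[80:180,210:310];cv2.imwrite('pics/hubcrop.png',cv2.resize(cr,None,fx=6,fy=6,interpolation=cv2.INTER_CUBIC)[:,:,::-1])
```

```text
[[[187, 195, 190], [191, 201, 200], [190, 199, 198], [191, 200, 199], [190, 199, 199], [191, 200, 196]], [[192, 201, 196], [191, 199, 199], [188, 197, 195], [188, 198, 196], [191, 200, 200], [190, 200, 197]]] [117 107  86] [58 55 47]
hub ((520.0701904296875, 73.10254669189453), (83.377685546875, 109.35884094238281), 30.09358024597168)
centroid 524.3459934450002 70.84971985739669
[362.25561694290974, 134.948802946593] [[0.63773698 0.13659265 0.068     ]]
rim ((516.8121337890625, 76.88525390625), (287.3105773925781, 298.73529052734375), 146.96043395996094)
```

View pics/hubcrop.png

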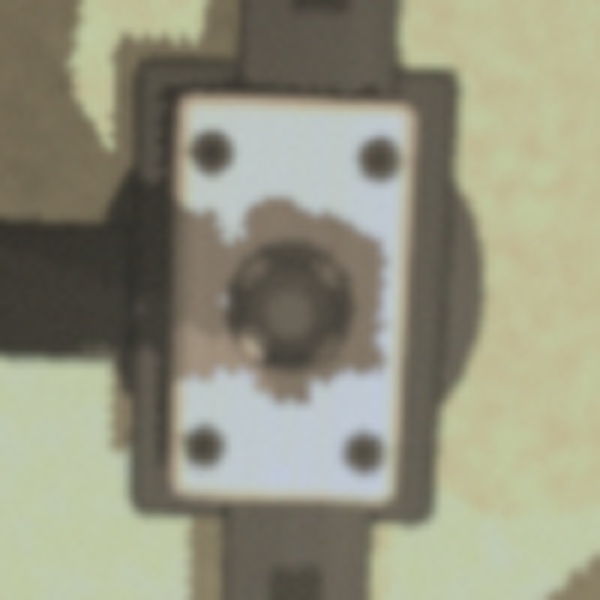

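Run:
```python
from h import *
c=np.load('w1.npy',allow_pickle=True).item()
f=lambda p,z:onz(c,(np.array(p)+.5)/6-.5+[210,80],z)
for nm,p in [('corn',[(179,95),(415,101),(394,500),(171,495)]),('screw',[(212,152),(379,158),(364,453),(204,447)])]:
    w=f(p,.07);print(nm,w.round(4)[:,:2].tolist(),w.mean(0).round(4))
    # line-diagonal intersection
    for i in range(4): d=w[(i+1)%4]-w[i];print('  ',np.linalg.norm(d).round(4),np.degrees(np.arctan2(d[1],d[0])).round(1))
print('tip',f([(289,310)],.095),'base',f([(290,304)],.08))
# tip 3-view triangulation
obs=[]
for n,(s,o,p) in {"scene":(2.8,[80,100],(553,256)),"side":(2.5,[140,130],(268,118))}.items():
    cc=camera(n);O,v=rays(cc,[(np.array(p)+.5)/s+o-.5]);obs.append((O,v[0]))
O,v=rays(c,[(np.array((289,310))+.5)/6-.5+[210,80]]);obs.append((O,v[0]))
print('tri',tri(obs))
for o,vv in obs: print(o+vv*((.095-o[2])/vv[2]))
```

```text
corn [[0.4803, 0.0993], [0.5221, 0.1222], [0.5605, 0.0502], [0.5186, 0.0272]] [0.5204 0.0747 0.07  ]
   0.0476 28.7
   0.0816 -61.9
   0.0478 -151.2
   0.0817 117.9
screw [[0.4915, 0.093], [0.5215, 0.109], [0.5497, 0.0557], [0.5197, 0.0397]] [0.5206 0.0744 0.07  ]
   0.034 28.1
   0.0604 -62.1
   0.0341 -152.0
   0.0603 117.8
tip [[0.52010719 0.07494809 0.095     ]] base [[0.52017725 0.07521863 0.08      ]]
tri [0.52162356 0.07446222 0.09289956]
[0.52724412 0.07282024 0.095     ]
[0.52003387 0.07595899 0.095     ]
[0.52010719 0.07494809 0.095     ]
```

```bash
python3 -c "
from c import *
tgt(.517,-.238,.2,34)"
```

```text
turn [ 0. -4.  0.] shift [-0.1597  0.05   -0.2168]
```

Request:
{"op": "play_rows", "data": {
  "moves": [
    [[0,-1,0],[-0.026,0.005,-0.036],100],
    [[0,-2,0],[-0.053,0.01,-0.072],100],
    [[0,-3,0],[-0.08,0.02,-0.108],100],
    [[0,-4,0],[-0.107,0.03,-0.144],100],
    [[0,-4,0],[-0.133,0.04,-0.18],100]
  ]
}}

```text
time: 2.5
ee_pos: [0.5199, -0.1953, 0.2102]
tcp_rot: [-90.1, -0.0, 33.9]
wrist_force: [0.5, 0.9, -0.5]
opening: 0.0853
```

Request:
{"op": "play_rows", "data": {
  "moves": [
    [[0,0,0],[-0.029,0.01,-0.035],100],
    [[0,0,0],[-0.029,0.01,-0.035],100],
    [[0,0,0],[-0.029,0.01,-0.035],100],
    [[0,0,0],[-0.029,0.01,-0.035],100],
    [[0,0,0],[-0.029,0.01,-0.035],100]
  ]
}}

```text
time: 3.0
ee_pos: [0.517, -0.237, 0.2005]
tcp_rot: [-90.1, -0.0, 34.1]
wrist_force: [0.5, -0.2, 0.9]
opening: 0.0851
```

```bash
python3 -c "
from c import *
app([0,-4,0],[-.133,.04,-.18]);app([0,0,0],[-.029,.01,-.035]);st()
c=camera('wrist');cv2.imwrite('pics/w2.png',c['img'][:,:,::-1]);np.save('w2.npy',c,allow_pickle=True);st()"
```

```text
cmd [ 0.5173 -0.2381  0.2   ] [-90.  -0.  34.]
obs 3.0 [ 0.517  -0.237   0.2005] [-9.005e+01 -4.000e-02  3.405e+01] F [ 0.49 -0.21  0.93] op 0.0851 q [-24.6   7.4  12.4  94.9   0.   31.3]
cmd [ 0.5173 -0.2381  0.2   ] [-90.  -0.  34.]
obs 3.05 [ 0.5171 -0.2368  0.2005] [-9.005e+01 -3.000e-02  3.408e+01] F [ 0.73  0.89 -0.11] op 0.0854 q [-24.6   7.5  12.4  94.9   0.   31.3]
```

View pics/w2.png

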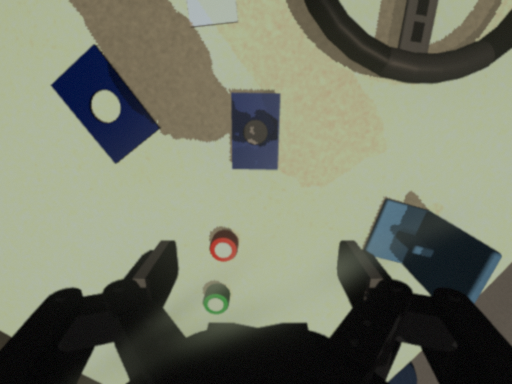

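The small plate is at cols 231-280, rows 90-170, nearly aligned with the image. The red cap is at (223,248).

```bash
cat > meas.py <<'E'
from h import *
def plate(c,z,roi=None):
    im=c['img'];hsv=cv2.cvtColor(im,cv2.COLOR_RGB2HSV).astype(int)
    m=(hsv[...,0]>105)&(hsv[...,0]<135)&(hsv[...,1]>70)
    if roi is not None:
        q=np.zeros_like(m);q[roi[0]:roi[1],roi[2]:roi[3]]=1;m&=q
    m=cv2.morphologyEx(m.astype(np.uint8),cv2.MORPH_CLOSE,np.ones((5,5)))
    out=[]
    for b in blobs(m,800):
        k=(onz(c,b.reshape(-1,2),z)[:,:2]*1000).astype(np.float32);out.append((cv2.boundingRect(b),cv2.minAreaRect(k)))
    return out
def redcap(c,z=.026):
    im=c['img'];hsv=cv2.cvtColor(im,cv2.COLOR_RGB2HSV).astype(int)
    m=((hsv[...,0]<8)|(hsv[...,0]>170))&(hsv[...,1]>120)&(hsv[...,2]>70)
    b=blobs(m)[0];k=(onz(c,b.reshape(-1,2),z)[:,:2]*1000).astype(np.float32)
    return cv2.boundingRect(b),cv2.minEnclosingCircle(k),cv2.fitEllipse(k)
E
python3 - <<'E'
from meas import *
c=np.load('w2.npy',allow_pickle=True).item()
for p in plate(c,.029):print(p)
print(redcap(c))
im=c['img']
cv2.imwrite('pics/w2c.png',cv2.resize(im[80:270,190:300],None,fx=3,fy=3,interpolation=cv2.INTER_CUBIC)[:,:,::-1])
E
```

```text
((52, 45, 106, 117), ((316.5017395019531, -273.37603759765625), (74.83384704589844, 118.5372314453125), 69.4563217163086))
((232, 94, 47, 74), ((485.9398498535156, -197.9354705810547), (54.79039764404297, 88.12786865234375), 33.55185317993164))
((210, 236, 27, 25), ((537.9998168945312, -355.69805908203125), 19.53524398803711), ((538.0524291992188, -355.7509765625), (36.594337463378906, 37.5998420715332), 5.9628376960754395))
```

View pics/w2c.png

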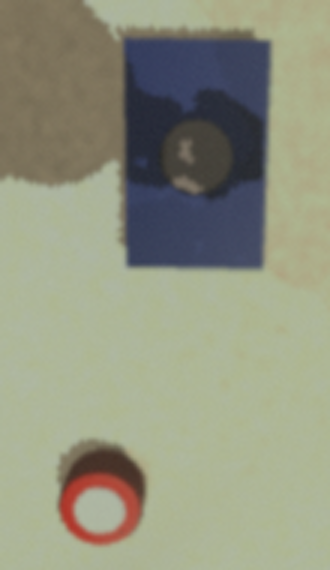

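Run:
```python
from h import *
c=np.load('w2.npy',allow_pickle=True).item()
f=lambda p,z:onz(c,(np.array(p)+.5)/3-.5+[190,80],z)
w=f([(124,40),(271,40),(264,269),(126,267)],.029);print(w.round(4)[:,:2].tolist(),w.mean(0).round(4))
for i in range(4): d=w[(i+1)%4]-w[i];print('  ',np.linalg.norm(d).round(4),np.degrees(np.arctan2(d[1],d[0])).round(1))
print(f([(197,157)],.029),f([(99,508)],.026))
from c import *
tgt(.486,-.1975,.1,33.6)
```

```text
[[0.4374, -0.1763], [0.4854, -0.144], [0.536, -0.2206], [0.4872, -0.2525]] [ 0.4865 -0.1984  0.029 ]
   0.0578 34.0
   0.0919 -56.6
   0.0583 -146.8
   0.091 123.2
[[ 0.48661635 -0.19795335  0.029     ]] [[ 0.53824467 -0.35674028  0.026     ]]
turn [-0.   0.4  0. ] shift [-0.0032  0.1     0.0511]
```

Run:
```python
from c import *
tgt(.4865,-.198,.1,33.4)
```

```text
turn [0.  0.6 0. ] shift [-0.0031  0.1     0.0504]
```

Request:
{"op": "play_rows", "data": {
  "moves": [
    [[0,0.6,0],[-0.003,0.03,0.025],100],
    [[0,0.6,0],[-0.003,0.06,0.05],100],
    [[0,0.6,0],[-0.003,0.1,0.05],100],
    [[0,0.6,0],[-0.003,0.1,0.05],100],
    [[0,0.6,0],[-0.003,0.1,0.05],100]
  ]
}}

```text
time: 3.55
ee_pos: [0.4865, -0.1974, 0.1008]
tcp_rot: [-90.0, 0.0, 33.5]
wrist_force: [0.8, 0.6, 0.4]
opening: 0.0857
```

```bash
python3 -c "
from c import *
app([0,.6,0],[-.003,.1,.05]);st()
for n in ['wrist','side']:
    c=camera(n);cv2.imwrite('pics/%s3.png'%n,c['img'][:,:,::-1])"
```

```text
cmd [ 0.4868 -0.1983  0.1   ] [-90.    0.   33.4]
obs 3.55 [ 0.4865 -0.1974  0.1008] [-90.     0.    33.46] F [0.77 0.56 0.37] op 0.0857 q [-22.1   0.8  -5.7  83.5  -0.   34.5]
```

View pics/wrist3.png

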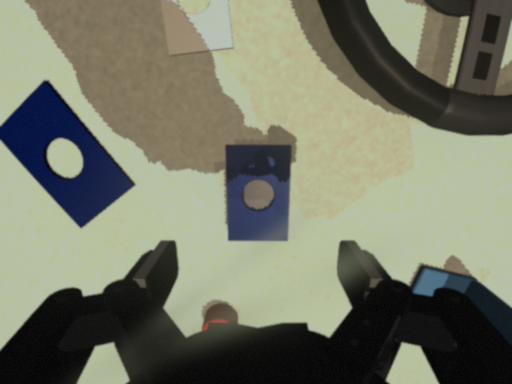

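Plate sits at (259,193), centred between the fingers. Descending.

Request:
{"op": "play_rows", "data": {
  "moves": [
    [[0,0,0],[0,0.03,0],100],
    [[0,0,0],[0,0.06,0],100],
    [[0,0,0],[0,0.08,0],100],
    [[0,0,0],[0,0.092,0],100],
    [[0,0,0],[0,0.092,0],100]
  ],
  "grip_force": 30
}}

```text
time: 4.15
ee_pos: [0.4865, -0.1981, 0.0078]
tcp_rot: [-90.0, 0.0, 33.4]
wrist_force: [-1.4, -0.7, 0.4]
opening: 0.0853
```

```bash
python3 -c "
from c import *
app([0,0,0],[0,.092,0]);st()
for n in ['wrist','side']:
    c=camera(n);cv2.imwrite('pics/%s4.png'%n,c['img'][:,:,::-1])"
```

```text
cmd [ 0.4868 -0.1983  0.008 ] [-90.    0.   33.4]
obs 4.15 [ 0.4865 -0.1981  0.0078] [-8.998e+01  2.000e-02  3.339e+01] F [-1.36 -0.73  0.45] op 0.0853 q [-22.2   2.5 -14.3  73.3  -0.   34.5]
```

View pics/wrist4.png

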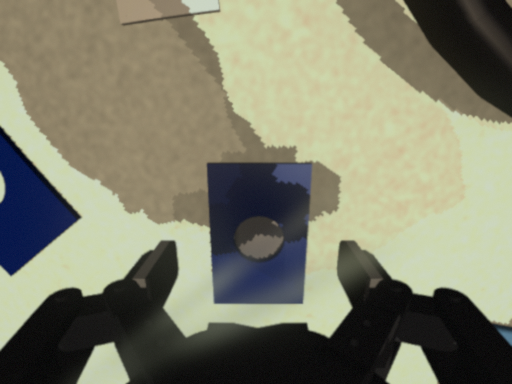

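```bash
python3 -c "
from h import *
c=camera('wrist')
print(proj(c,[[.4866,-.198,.029],[.4868,-.1983,.029],[.4868,-.1983,.008]]))
print(onz(c,[[259.5,238]],.029))
i=get_obs()['ee_pos']; print(i)"
```

```text
[[258.14912304 237.03894401]
 [258.15170627 237.58237017]
 [258.05338714 223.91516566]]
[[ 0.48763252 -0.19808377  0.029     ]]
[ 0.48745137 -0.19840167  0.00957343]
```

Centred within about 1 mm. Closing.

Request:
{"op": "play_rows", "data": {
  "moves": [
    [[0,0,0],[0,0,0],60],
    [[0,0,0],[0,0,0],55],
    [[0,0,0],[0,0,0],50],
    [[0,0,0],[0,0,0],50],
    [[0,0,0],[0,0,0],50]
  ],
  "grip_force": 30
}}

```text
time: 4.8
ee_pos: [0.4864, -0.1979, 0.0079]
tcp_rot: [-90.0, -0.0, 33.4]
wrist_force: [-0.5, -0.7, 0.2]
opening: 0.0427
```

Request:
{"op": "play_rows", "data": {
  "moves": [
    [[0,0,0],[0,0,0],50],
    [[0,0,0],[0,0,0],50],
    [[0,0,0],[0,0,0],50],
    [[0,0,0],[0,0,0],50],
    [[0,0,0],[0,0,0],50]
  ]
}}

```text
time: 5.3
ee_pos: [0.4864, -0.1979, 0.0078]
tcp_rot: [-90.0, -0.0, 33.4]
wrist_force: [0.1, -0.5, 0.5]
opening: 0.0426
```

```bash
python3 -c "
from c import *
st()
for n in ['wrist','side']:
    c=camera(n);cv2.imwrite('pics/%s5.png'%n,c['img'][:,:,::-1])"
```

```text
cmd [ 0.4868 -0.1983  0.008 ] [-90.    0.   33.4]
obs 5.3 [ 0.4864 -0.1979  0.0078] [-90.   -0.   33.4] F [ 0.13 -0.45  0.49] op 0.0426 q [-22.1   2.4 -14.3  73.2   0.   34.5]
```

View pics/wrist5.png

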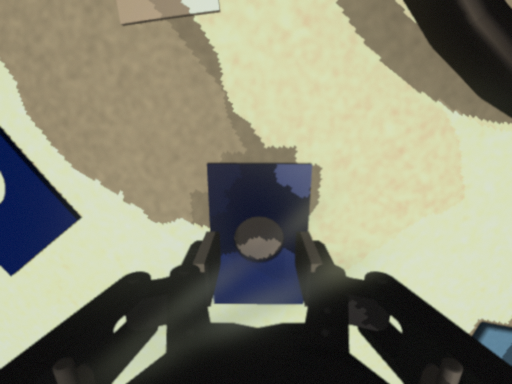

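Opening reads 42.6 mm, narrower than the 58 mm plate, so the fingers may be above or below the edge. Checking.

```bash
python3 -c "
import cv2
a=cv2.imread('pics/wrist5.png');b=cv2.imread('pics/side5.png')
cv2.imwrite('pics/w5c.png',cv2.resize(a[150:320,160:360],None,fx=3.5,fy=3.5,interpolation=cv2.INTER_CUBIC))
cv2.imwrite('pics/s5c.png',cv2.resize(b[180:320,160:320],None,fx=4,fy=4,interpolation=cv2.INTER_CUBIC))"
```

```text
(no output)
```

View pics/w5c.png

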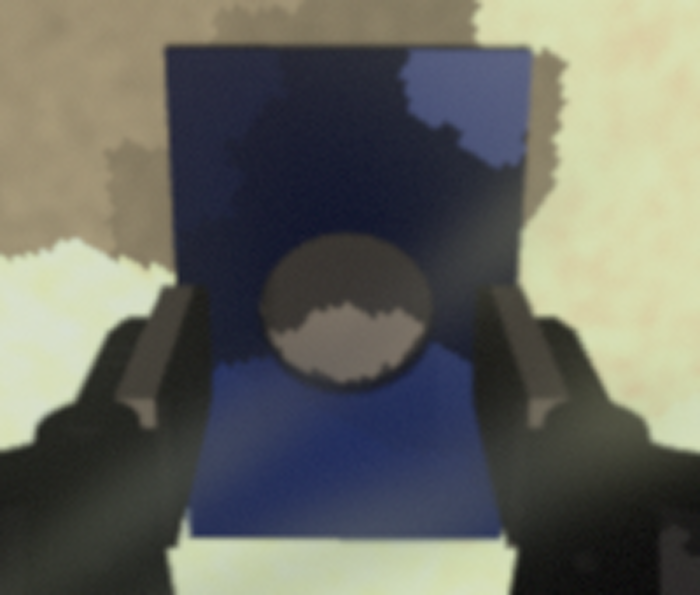

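View pics/s5c.png

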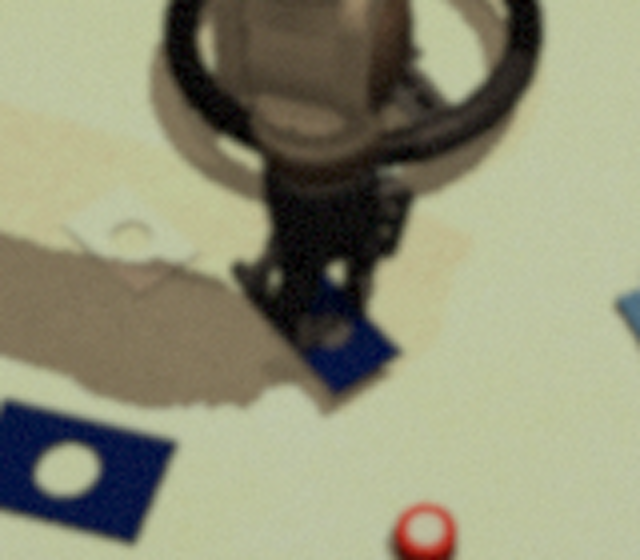

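```bash
python3 -c "
from c import *
c=camera('wrist');p,r=load()
for zz in [0.011,-.011]:
  for y in [0,-.01,-.02,-.03,-.04]:
    print(zz,y,proj(c,[p+r.apply([s*.0213,y,zz]) for s in(-1,1)]).round(1).tolist())"
```

```text
0.011 0 [[226.6, 210.7], [291.2, 210.7]]
0.011 -0.01 [[224.9, 216.2], [293.0, 216.2]]
0.011 -0.02 [[223.0, 222.3], [295.1, 222.4]]
0.011 -0.03 [[220.9, 229.3], [297.5, 229.3]]
0.011 -0.04 [[218.4, 237.1], [300.1, 237.1]]
-0.011 0 [[227.7, 240.9], [290.0, 240.9]]
-0.011 -0.01 [[226.1, 247.8], [291.7, 247.8]]
-0.011 -0.02 [[224.4, 255.5], [293.6, 255.5]]
-0.011 -0.03 [[222.4, 264.1], [295.8, 264.1]]
-0.011 -0.04 [[220.2, 273.7], [298.2, 273.7]]
```

```bash
python3 -c "
from h import *
c=camera('scene');a=c['img'][:,:,::-1]
cv2.imwrite('pics/sc5c.png',cv2.resize(a[110:210,140:260],None,fx=6,fy=6,interpolation=cv2.INTER_CUBIC))
from c import *
p,r=load()
for n in ['scene','side']:
  c=camera(n)
  for y in [0,-.01,-.02,-.03]: print(n,y,proj(c,[p+r.apply([s*.0213,y,0]) for s in(-1,1)]).round(1).tolist())
"
```

```text
scene 0 [[187.6, 167.8], [190.3, 179.1]]
scene -0.01 [[187.2, 165.6], [189.8, 177.0]]
scene -0.02 [[186.7, 163.5], [189.4, 174.9]]
scene -0.03 [[186.3, 161.3], [188.9, 172.8]]
side 0 [[235.7, 271.2], [247.9, 263.6]]
side -0.01 [[235.5, 269.1], [247.8, 261.4]]
side -0.02 [[235.4, 267.0], [247.8, 259.3]]
side -0.03 [[235.3, 264.8], [247.7, 257.1]]
```

View pics/sc5c.png

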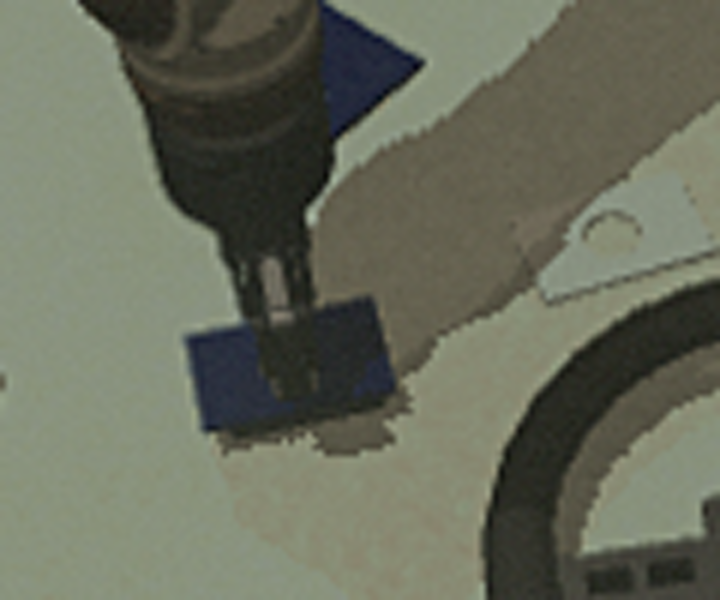

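```bash
python3 -c "
from c import *
c=camera('wrist');p,r=load()
for zz in [0.011]:
  for y in [0,-.01,-.02,-.03,-.04,-.05]:
    print(zz,y,proj(c,[p+r.apply([s*.0427,y,zz]) for s in(-1,1)]).round(1).tolist())
a=cv2.imread('pics/wrist4.png')
cv2.imwrite('pics/w4c.png',cv2.resize(a[200:330,120:400],None,fx=2.8,fy=2.8,interpolation=cv2.INTER_CUBIC))
"
```

```text
0.011 0 [[194.4, 210.6], [323.4, 210.6]]
0.011 -0.01 [[190.9, 216.1], [327.1, 216.1]]
0.011 -0.02 [[187.0, 222.2], [331.1, 222.3]]
0.011 -0.03 [[182.6, 229.1], [335.7, 229.2]]
0.011 -0.04 [[177.7, 237.0], [340.8, 237.0]]
0.011 -0.05 [[172.1, 245.8], [346.7, 245.9]]
```

View pics/w4c.png

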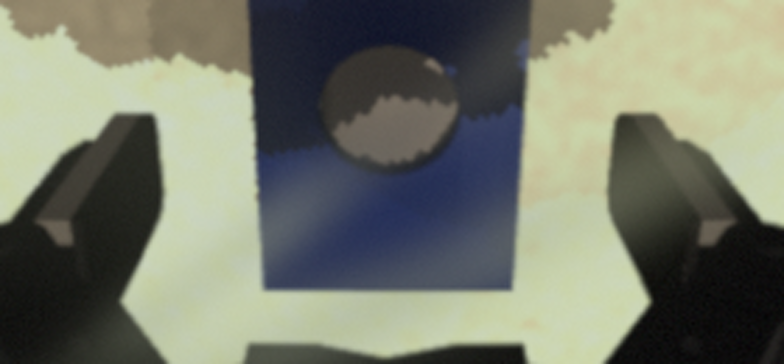

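Images show the fingertips above the plate: about 28 mm behind the TCP at half opening and 41 mm when open. That is further back than the text implies. There is no contact force. I'll raise, open, then descend deeper.

Request:
{"op": "play_rows", "data": {
  "moves": [
    [[0,0,0],[0,-0.01,0],50],
    [[0,0,0],[0,-0.01,0],100],
    [[0,0,0],[0,-0.01,0],100],
    [[0,0,0],[0,-0.01,0],100],
    [[0,0,0],[0,-0.01,0],100]
  ]
}}

```text
time: 6.15
ee_pos: [0.4863, -0.1979, 0.0176]
tcp_rot: [-90.0, 0.0, 33.4]
wrist_force: [0.9, 0.4, 0.2]
opening: 0.0851
```

Request:
{"op": "play_rows", "data": {
  "moves": [
    [[0,0,0],[0,0,0],100],
    [[0,0,0],[0,0.01,0],100],
    [[0,0,0],[0,0.02,0],100],
    [[0,0,0],[0,0.03,0],100],
    [[0,0,0],[0,0.03,0],100]
  ]
}}

```text
time: 6.65
ee_pos: [0.4851, -0.1974, -0.0145]
tcp_rot: [-89.8, 0.1, 33.4]
wrist_force: [0.2, 1.0, -0.2]
opening: 0.085
```

```bash
python3 -c "
from c import *
app([0,0,0],[0,-.01,0]);app([0,0,0],[0,.03,0]);st()
c=camera('wrist');a=c['img'][:,:,::-1]
cv2.imwrite('pics/w6c.png',cv2.resize(a[150:330,100:420],None,fx=2.4,fy=2.4,interpolation=cv2.INTER_CUBIC))
c=camera('scene');a=c['img'][:,:,::-1]
cv2.imwrite('pics/sc6c.png',cv2.resize(a[110:210,140:260],None,fx=5,fy=5,interpolation=cv2.INTER_CUBIC))
"
```

```text
cmd [ 0.4868 -0.1983 -0.012 ] [-90.    0.   33.4]
obs 6.65 [ 0.4851 -0.1974 -0.0145] [-89.85   0.11  33.4 ] F [ 0.22  0.97 -0.22] op 0.085 q [-22.1   3.2 -16.1  70.9  -0.   34.5]
```

View pics/w6c.png

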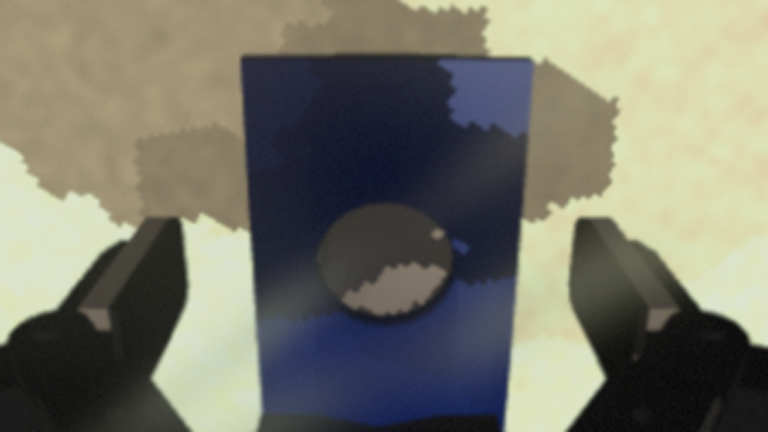

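View pics/sc6c.png

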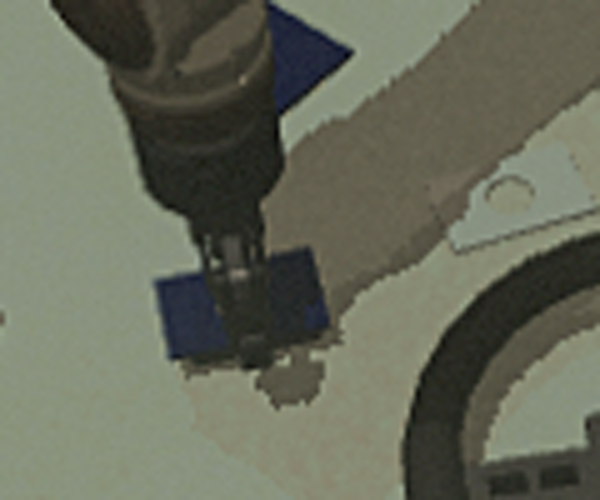

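Request:
{"op": "play_rows", "data": {
  "moves": [
    [[0,0,0],[0,0.005,0],100],
    [[0,0,0],[0,0.005,0],100],
    [[0,0,0],[0,0.005,0],85],
    [[0,0,0],[0,0.005,0],75],
    [[0,0,0],[0,0.005,0],70]
  ]
}}

```text
time: 7.25
ee_pos: [0.4865, -0.198, -0.017]
tcp_rot: [-90.0, -0.0, 33.4]
wrist_force: [-0.1, -0.1, 0.4]
opening: 0.0598
```

Request:
{"op": "play_rows", "data": {
  "moves": [
    [[0,0,0],[0,0,0],60],
    [[0,0,0],[0,0,0],55],
    [[0,0,0],[0,0,0],55],
    [[0,0,0],[0,0,0],55],
    [[0,0,0],[0,0,0],55]
  ]
}}

```text
time: 7.75
ee_pos: [0.4865, -0.198, -0.0168]
tcp_rot: [-90.0, -0.0, 33.4]
wrist_force: [-0.9, 0.9, 5.6]
opening: 0.0574
```

```bash
python3 -c "
from c import *
app([0,0,0],[0,.005,0]);st()
c=camera('wrist');a=c['img'][:,:,::-1]
cv2.imwrite('pics/w7c.png',cv2.resize(a[150:330,100:420],None,fx=2.4,fy=2.4,interpolation=cv2.INTER_CUBIC))
"
```

```text
cmd [ 0.4868 -0.1983 -0.017 ] [-90.    0.   33.4]
obs 7.75 [ 0.4865 -0.198  -0.0168] [-9.003e+01 -2.000e-02  3.340e+01] F [-0.89  0.87  5.57] op 0.0574 q [-22.1   3.3 -16.3  70.4  -0.   34.5]
```

View pics/w7c.png

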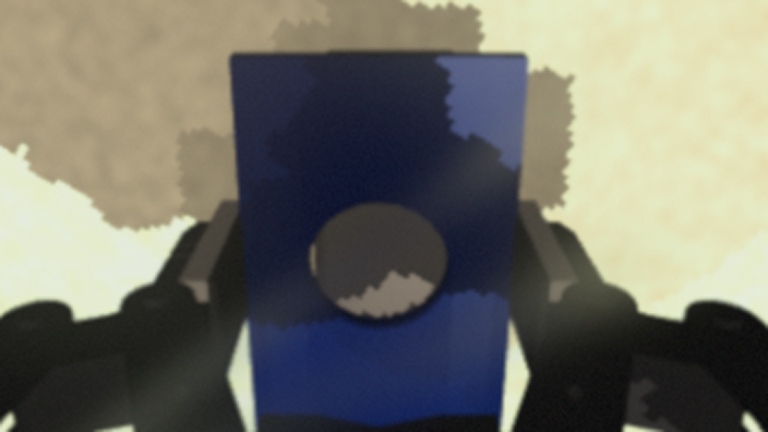

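Gripped at 57.4 mm by the edges. Lifting.

Request:
{"op": "play_rows", "data": {
  "moves": [
    [[0,0,0],[0,-0.005,0],50],
    [[0,0,0],[0,-0.015,0],50],
    [[0,0,0],[0,-0.035,0],50],
    [[0,0,0],[0,-0.06,0],50],
    [[0,0,0],[0,-0.09,0],50]
  ]
}}

```text
time: 8.3
ee_pos: [0.4859, -0.1977, 0.0736]
tcp_rot: [-89.9, 0.0, 33.4]
wrist_force: [0.3, -0.3, -0.4]
opening: 0.0571
```

Request:
{"op": "play_rows", "data": {
  "moves": [
    [[0,0,0],[0,-0.03,0],50],
    [[0,0,0],[0,-0.05,0],50],
    [[0,0,0],[0,-0.06,0],50],
    [[0,0,0],[0,-0.06,0],50],
    [[0,0,0],[0,-0.06,0],50]
  ]
}}

```text
time: 8.8
ee_pos: [0.4861, -0.1978, 0.1319]
tcp_rot: [-90.0, 0.0, 33.4]
wrist_force: [0.3, -1.5, -0.3]
opening: 0.0569
```

```bash
python3 -c "
from c import *
app([0,0,0],[0,-.15,0]);st()
c=camera('wrist');a=c['img'][:,:,::-1];np.save('w8.npy',c,allow_pickle=True)
cv2.imwrite('pics/w8c.png',cv2.resize(a[100:330,100:420],None,fx=2.4,fy=2.4,interpolation=cv2.INTER_CUBIC))
c=camera('side');a=c['img'][:,:,::-1];np.save('s8.npy',c,allow_pickle=True)
cv2.imwrite('pics/s8c.png',cv2.resize(a[130:300,160:320],None,fx=4,fy=4,interpolation=cv2.INTER_CUBIC)[:600])
tgt(.5204,.0746,.133,28.3)
"
```

```text
cmd [ 0.4868 -0.1983  0.133 ] [-90.    0.   33.4]
obs 8.8 [ 0.4861 -0.1978  0.1319] [-8.995e+01  3.000e-02  3.340e+01] F [ 0.28 -1.47 -0.27] op 0.0569 q [-22.1   0.7  -2.3  87.   -0.   34.5]
turn [0.  5.1 0. ] shift [0.1783 0.     0.2093]
```

View pics/w8c.png

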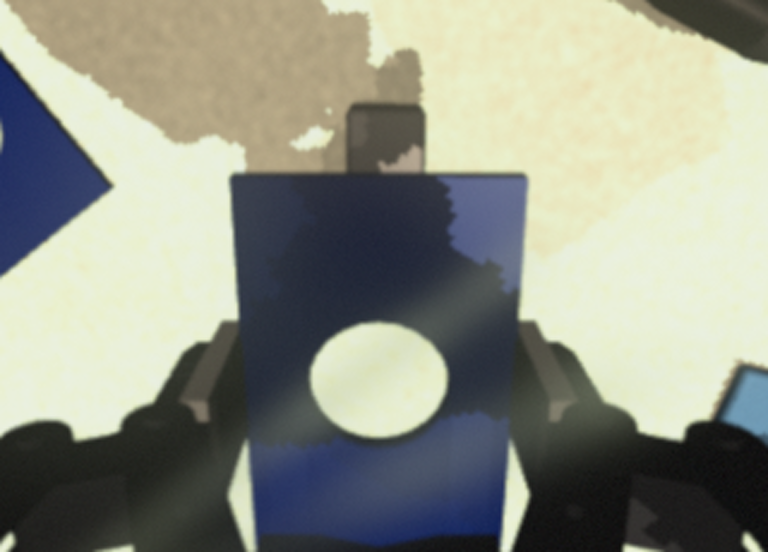

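View pics/s8c.png

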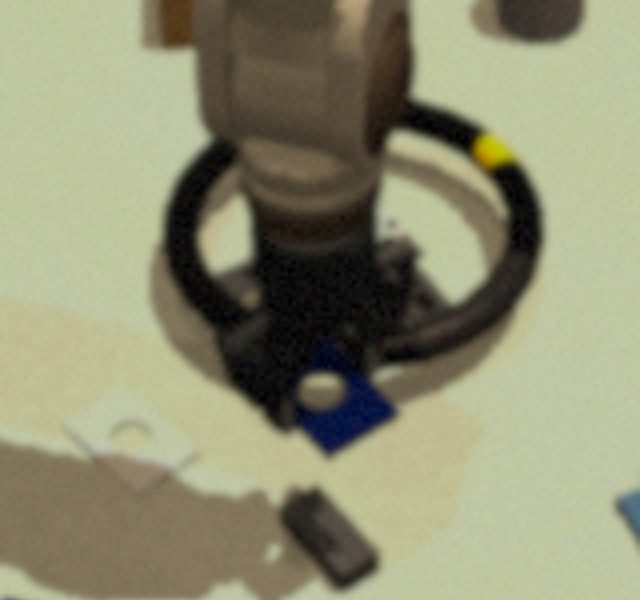

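```bash
python3 -c "
from c import *
c=np.load('w8.npy',allow_pickle=True).item();p,r=load()
f=lambda q:onz(c,(np.array(q)+.5)/2.4-.5+[100,100],.179)
h=f([(379,380)]);print(h,r.inv().apply(h-p))
w=f([(231,174),(527,174),(499,536),(258,536)]);print(r.inv().apply(w-p).round(4))
tgt(.5204,.0746,.133,28.3)
"
```

```text
[[ 0.48438175 -0.19642139  0.179     ]] [[-0.00099476 -0.046       0.00289073]]
[[-0.0294 -0.046   0.0472]
 [ 0.0274 -0.046   0.0472]
 [ 0.0268 -0.046  -0.0382]
 [-0.029  -0.046  -0.0382]]
turn [0.  5.1 0. ] shift [0.1783 0.     0.2093]
```

Request:
{"op": "play_rows", "data": {
  "moves": [
    [[0,1,0],[0.02,0,0.024],50],
    [[0,2,0],[0.05,0,0.059],50],
    [[0,3,0],[0.08,0,0.094],50],
    [[0,4,0],[0.11,0,0.129],50],
    [[0,5.1,0],[0.14,0,0.164],50]
  ]
}}

```text
time: 9.4
ee_pos: [0.5124, 0.0178, 0.1318]
tcp_rot: [-90.0, 0.1, 28.2]
wrist_force: [1.3, 0.4, -1.2]
opening: 0.0569
```

```bash
python3 -c "
from c import *
app([0,5.1,0],[.14,0,.164]);st()
tgt(.5204,.0746,.085,28.3)
"
```

```text
cmd [0.5134 0.0157 0.133 ] [-90.    0.   28.3]
obs 9.4 [0.5124 0.0178 0.1318] [-8.997e+01  7.000e-02  2.824e+01] F [ 1.28  0.36 -1.23] op 0.0569 q [ 2.  -0.9 -4.  87.  -0.  63.7]
turn [0. 0. 0.] shift [0.0341 0.048  0.0485]
```

Request:
{"op": "play_rows", "data": {
  "moves": [
    [[0,0,0],[0.017,0.005,0.024],50],
    [[0,0,0],[0.034,0.015,0.0485],50],
    [[0,0,0],[0.034,0.035,0.0485],50],
    [[0,0,0],[0.034,0.048,0.0485],50],
    [[0,0,0],[0.034,0.048,0.0485],50]
  ]
}}

```text
time: 9.9
ee_pos: [0.5183, 0.0745, 0.0821]
tcp_rot: [-89.9, 0.2, 28.3]
wrist_force: [-0.6, -0.9, -0.2]
opening: 0.0564
```

```bash
python3 -c "
from c import *
app([0,0,0],[.034,.048,.0485]);st()
c=camera('wrist');a=c['img'][:,:,::-1];np.save('w9.npy',c,allow_pickle=True)
cv2.imwrite('pics/w9c.png',cv2.resize(a[130:310,120:400],None,fx=2.8,fy=2.8,interpolation=cv2.INTER_CUBIC))
c=camera('scene');a=c['img'][:,:,::-1]
cv2.imwrite('pics/sc9c.png',cv2.resize(a[120:270,200:350],None,fx=4,fy=4,interpolation=cv2.INTER_CUBIC))
"
```

```text
cmd [0.5203 0.0745 0.085 ] [-90.    0.   28.3]
obs 9.9 [0.5183 0.0745 0.0821] [-89.91   0.24  28.3 ] F [-0.58 -0.86 -0.21] op 0.0564 q [ 8.2  1.  -7.5 81.7 -0.  69.9]
```

View pics/w9c.png

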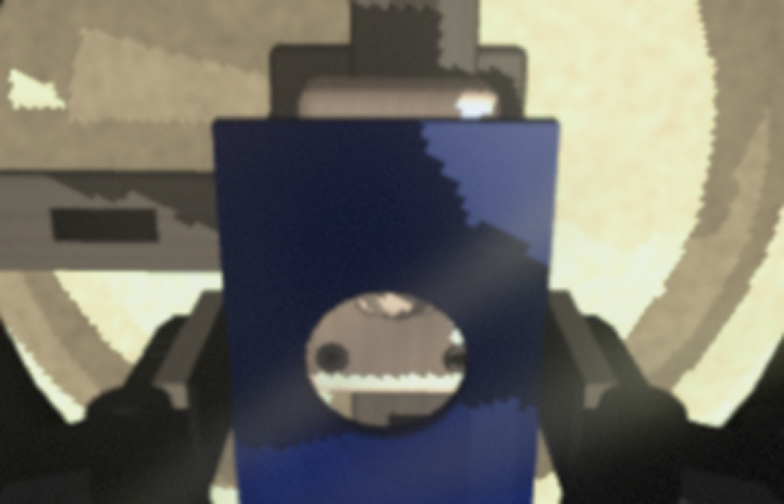

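View pics/sc9c.png

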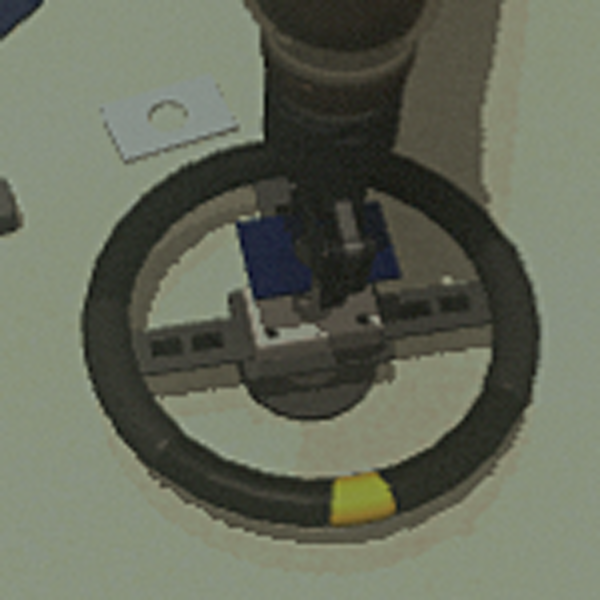

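Request:
{"op": "play_rows", "data": {
  "moves": [
    [[0,0,0],[0,0.005,0],50],
    [[0,0,0],[0,0.01,0],50],
    [[0,0,0],[0,0.01,0],50],
    [[0,0,0],[0,0.01,0],50],
    [[0,0,0],[0,0.01,0],50]
  ]
}}

```text
time: 10.5
ee_pos: [0.52, 0.0748, 0.075]
tcp_rot: [-90.0, -0.0, 28.3]
wrist_force: [0.4, -0.2, -0.7]
opening: 0.0569
```

```bash
python3 -c "
from c import *
app([0,0,0],[0,.01,0]);st()
c=camera('wrist');a=c['img'][:,:,::-1];np.save('w9.npy',c,allow_pickle=True)
cv2.imwrite('pics/w10c.png',cv2.resize(a[130:310,120:400],None,fx=2.8,fy=2.8,interpolation=cv2.INTER_CUBIC))
p,r=load()
print(proj(c,[[.5204,.0746,.095],[.5204,.0746,.08],[.5497,.0557,.07],[.5197,.0397,.07],p]).round(1))
"
```

```text
cmd [0.5203 0.0745 0.075 ] [-90.    0.   28.3]
obs 10.5 [0.52   0.0748 0.075 ] [-9.001e+01 -2.000e-02  2.830e+01] F [ 0.44 -0.19 -0.7 ] op 0.0569 q [ 8.2  1.  -8.3 80.7  0.  69.9]
[[259.1 238.8]
 [259.  228.6]
 [282.1 261.7]
 [235.1 261.6]
 [258.8 225.6]]
```

View pics/w10c.png

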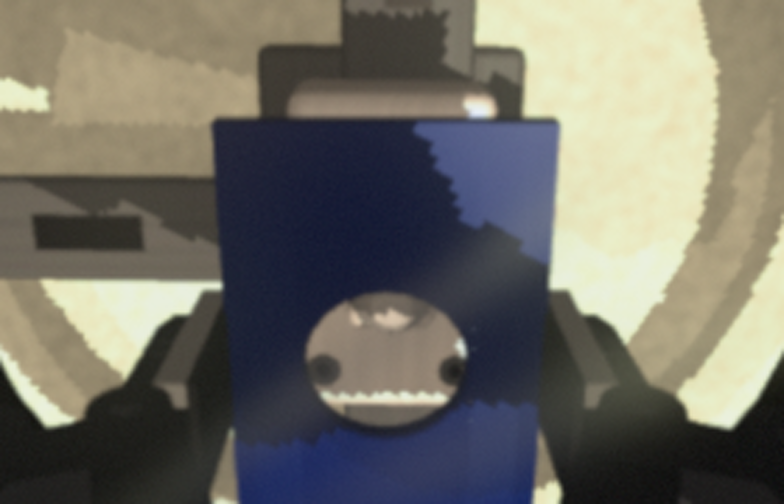

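Hub screws at (235,262),(282,262) match predictions within 0.5 px. Correcting by (+0.5, -1.0) mm and lowering.

Request:
{"op": "play_rows", "data": {
  "moves": [
    [[0,0,0],[0.0005,0,-0.001],50],
    [[0,0,0],[0.0005,0.01,-0.001],50],
    [[0,0,0],[0.0005,0.02,-0.001],50],
    [[0,0,0],[0.0005,0.028,-0.001],50],
    [[0,0,0],[0.0005,0.033,-0.001],50]
  ]
}}

```text
time: 11.05
ee_pos: [0.5201, 0.0741, 0.0403]
tcp_rot: [-90.0, 0.1, 28.3]
wrist_force: [0.9, -0.4, 0.6]
opening: 0.0567
```

Request:
{"op": "play_rows", "data": {
  "moves": [
    [[0,0,0],[0,0.003,0],50],
    [[0,0,0],[0,0.006,0],50],
    [[0,0,0],[0,0.008,0],50],
    [[0,0,0],[0,0.01,0],50],
    [[0,0,0],[0,0.01,0],50]
  ]
}}

```text
time: 11.55
ee_pos: [0.5208, 0.0742, 0.0317]
tcp_rot: [-90.0, 0.0, 28.3]
wrist_force: [-0.1, 0.2, -1.2]
opening: 0.0565
```

```bash
python3 -c "
from c import *
app([0,0,0],[.0005,.043,-.001]);st()
c=camera('wrist');a=c['img'][:,:,::-1];np.save('w11.npy',c,allow_pickle=True)
cv2.imwrite('pics/w11c.png',cv2.resize(a[130:310,120:400],None,fx=2.8,fy=2.8,interpolation=cv2.INTER_CUBIC))
c=camera('scene');a=c['img'][:,:,::-1]
cv2.imwrite('pics/sc11c.png',cv2.resize(a[150:250,225:325],None,fx=6,fy=6,interpolation=cv2.INTER_CUBIC))
"
```

```text
cmd [0.5213 0.0739 0.032 ] [-90.    0.   28.3]
obs 11.55 [0.5208 0.0742 0.0317] [-90.    0.   28.3] F [-0.1   0.24 -1.16] op 0.0565 q [  8.1   1.9 -12.2  75.9  -0.   69.8]
```

View pics/w11c.png

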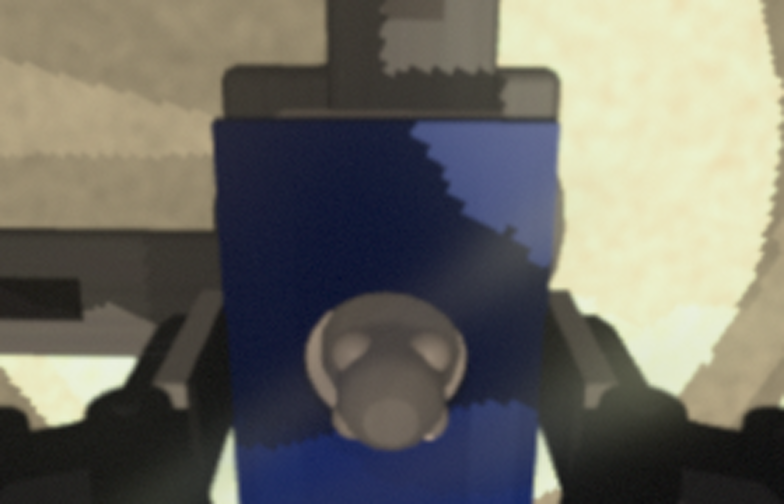

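View pics/sc11c.png

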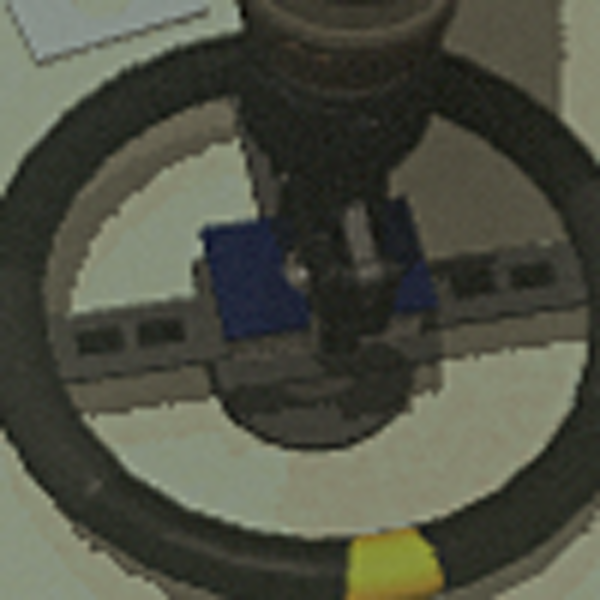

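The stud is through the hole and centred (388 vs 386). Lowering the last few mm while watching force.

Request:
{"op": "play_rows", "data": {
  "moves": [
    [[0,0,0],[0,0.001,0],50],
    [[0,0,0],[0,0.002,0],50],
    [[0,0,0],[0,0.003,0],50],
    [[0,0,0],[0,0.004,0],50],
    [[0,0,0],[0,0.004,0],50]
  ]
}}

```text
time: 12.15
ee_pos: [0.5209, 0.0742, 0.0283]
tcp_rot: [-90.0, -0.0, 28.3]
wrist_force: [-1.8, 0.7, 3.7]
opening: 0.057
```

Request:
{"op": "play_rows", "data": {
  "moves": [
    [[0,0,0],[0,0.0005,0],50],
    [[0,0,0],[0,0.001,0],50],
    [[0,0,0],[0,0.001,0],50],
    [[0,0,0],[0,0.001,0],50],
    [[0,0,0],[0,0.001,0],50]
  ]
}}

```text
time: 12.65
ee_pos: [0.5209, 0.0743, 0.0282]
tcp_rot: [-90.0, -0.0, 28.3]
wrist_force: [-5.3, -0.2, 12.7]
opening: 0.057
```

```bash
python3 -c "
from c import *
app([0,0,0],[0,.005,0]);st()
c=camera('wrist');a=c['img'][:,:,::-1]
cv2.imwrite('pics/w12c.png',cv2.resize(a[130:310,120:400],None,fx=2.8,fy=2.8,interpolation=cv2.INTER_CUBIC))
"
```

```text
cmd [0.5213 0.0739 0.027 ] [-90.    0.   28.3]
obs 12.65 [0.5209 0.0743 0.0282] [-9.002e+01 -5.000e-02  2.830e+01] F [-5.34 -0.17 12.7 ] op 0.057 q [  8.1   2.  -12.5  75.5  -0.   69.8]
```

View pics/w12c.png

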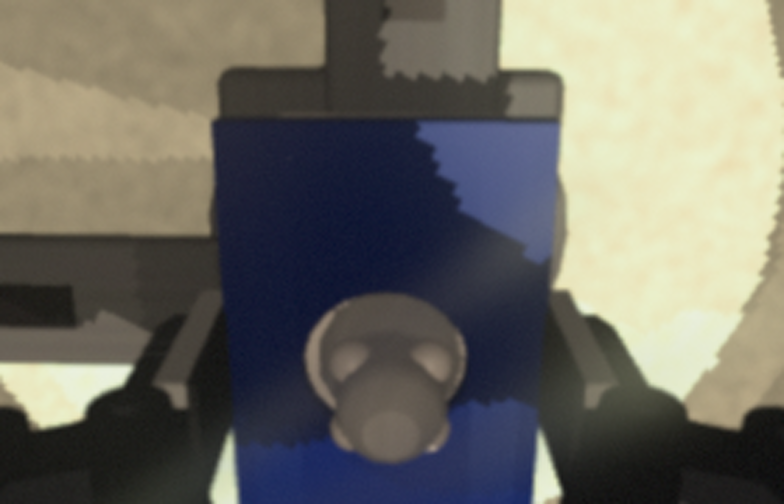

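Contact force 12.7 N with z stalled at 0.0282, which puts the underside at 0.070, so it's seated. Unload slightly and release.

Request:
{"op": "play_rows", "data": {
  "moves": [
    [[0,0,0],[0,-0.0005,0],50],
    [[0,0,0],[0,-0.001,0],50],
    [[0,0,0],[0,-0.001,0],80],
    [[0,0,0],[0,-0.001,0],100],
    [[0,0,0],[0,-0.001,0],100]
  ]
}}

```text
time: 13.2
ee_pos: [0.5208, 0.0742, 0.0275]
tcp_rot: [-90.0, 0.0, 28.3]
wrist_force: [0.7, 1.4, 0.8]
opening: 0.0853
```

Request:
{"op": "play_rows", "data": {
  "moves": [
    [[0,0,0],[0,0,0],100],
    [[0,0,0],[0,0,0],100],
    [[0,0,0],[0,-0.01,0],100],
    [[0,0,0],[0,-0.03,0],100],
    [[0,0,0],[0,-0.05,0],100]
  ]
}}

```text
time: 13.7
ee_pos: [0.5207, 0.0742, 0.0789]
tcp_rot: [-90.0, 0.0, 28.3]
wrist_force: [0.1, -0.2, 0.3]
opening: 0.0852
```

Request:
{"op": "play_rows", "data": {
  "moves": [
    [[0,0,0],[0,-0.04,-0.02],100],
    [[0,0,0],[0,-0.08,-0.04],100],
    [[0,0,0],[0,-0.12,-0.05],100],
    [[0,0,0],[0,-0.12,-0.05],100],
    [[0,0,0],[0,-0.12,-0.05],100]
  ]
}}

```text
time: 14.2
ee_pos: [0.5451, 0.03, 0.1992]
tcp_rot: [-90.1, -0.1, 28.3]
wrist_force: [-0.4, -0.6, -0.6]
opening: 0.0854
```

```bash
python3 -c "
from c import *
app([0,0,0],[0,-.171,-.05]);st()
c=camera('wrist');a=c['img'][:,:,::-1];np.save('w13.npy',c,allow_pickle=True)
cv2.imwrite('pics/w13c.png',cv2.resize(a[60:220,180:340],None,fx=3.7,fy=3.7,interpolation=cv2.INTER_CUBIC))
tgt(.538,-.356,.2,28)
"
```

```text
cmd [0.545  0.0299 0.198 ] [-90.    0.   28.3]
obs 14.2 [0.5451 0.03   0.1992] [-90.05  -0.12  28.27] F [-0.43 -0.65 -0.64] op 0.0854 q [ 3.1  4.2  8.7 94.4  0.  64.9]
turn [0.  0.3 0. ] shift [-0.1891 -0.002  -0.3364]
```

View pics/w13c.png

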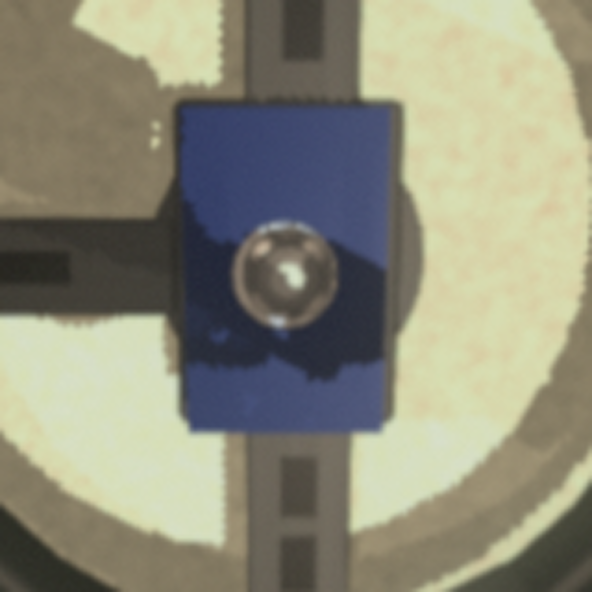

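Run:
```python
from h import *
c=np.load('w13.npy',allow_pickle=True).item()
f=lambda p,z:onz(c,(np.array(p)+.5)/3.7-.5+[180,60],z)
w=f([(180,103),(394,102),(384,433),(189,433)],.074);print(w.round(4)[:,:2].tolist(),w.mean(0).round(4))
for i in range(4): d=w[(i+1)%4]-w[i];print('  ',np.linalg.norm(d).round(4),np.degrees(np.arctan2(d[1],d[0])).round(1))
print('hole',f([(285,274)],.074),'tip',f([(289,274)],.095))
```

```text
[[0.4725, 0.1012], [0.5242, 0.1293], [0.568, 0.0469], [0.5167, 0.0193]] [0.5203 0.0742 0.074 ]
   0.0587 28.5
   0.0933 -62.0
   0.0582 -151.8
   0.093 118.3
hole [[0.51988329 0.07397819 0.074     ]] tip [[0.52008248 0.07589756 0.095     ]]
```

Plate is fitted: centre (0.5203, 0.0742), yaw 28.4°, within about 1 mm of the hub. Next, the cap.

Request:
{"op": "play_rows", "data": {
  "moves": [
    [[0,0,0],[-0.02,0,-0.036],100],
    [[0,0,0],[-0.042,0,-0.075],100],
    [[0,0,0],[-0.063,0,-0.112],100],
    [[0,0,0],[-0.084,0,-0.15],100],
    [[0,0,0],[-0.105,0,-0.188],100]
  ]
}}

```text
time: 14.75
ee_pos: [0.5403, -0.1861, 0.1964]
tcp_rot: [-89.9, 0.1, 28.3]
wrist_force: [1.0, 0.1, 0.3]
opening: 0.0854
```

Request:
{"op": "play_rows", "data": {
  "moves": [
    [[0,0,0],[-0.021,0.01,-0.037],100],
    [[0,0,0],[-0.042,0.02,-0.074],100],
    [[0,0,0],[-0.063,0.04,-0.111],100],
    [[0,0,0],[-0.084,0.05,-0.148],100],
    [[0,0,0],[-0.084,0.05,-0.148],100]
  ]
}}

```text
time: 15.25
ee_pos: [0.5353, -0.3584, 0.1431]
tcp_rot: [-89.7, 0.2, 28.1]
wrist_force: [-0.7, 0.3, -0.6]
opening: 0.0853
```

Request:
{"op": "play_rows", "data": {
  "moves": [
    [[0,0,0],[0,0,0],100],
    [[0,0,0],[0,0,0],100],
    [[0,0,0],[0,0,0],100],
    [[0,0,0],[0,0,0],100],
    [[0,0,0],[0,0,0],100]
  ]
}}

```text
time: 15.75
ee_pos: [0.5378, -0.3546, 0.1483]
tcp_rot: [-90.0, -0.0, 28.4]
wrist_force: [0.3, 0.5, -0.4]
opening: 0.0852
```

```bash
python3 -c "
from c import *
from meas import *
app([0,0,0],[-.189,.05,-.336]);st()
c=camera('wrist');a=c['img'][:,:,::-1];np.save('w14.npy',c,allow_pickle=True)
cv2.imwrite('pics/w14.png',a)
print(redcap(c))
"
```

```text
cmd [ 0.5379 -0.3556  0.148 ] [-90.    0.   28.3]
obs 15.75 [ 0.5378 -0.3546  0.1483] [-9.004e+01 -2.000e-02  2.836e+01] F [ 0.28  0.55 -0.38] op 0.0852 q [-33.4  17.4  18.3  90.9  -0.   28.2]
((241, 166, 35, 34), ((538.570068359375, -356.4526062011719), 19.312990188598633), ((538.40283203125, -356.57275390625), (36.985965728759766, 37.7624397277832), 26.85910987854004))
```

View pics/w14.png

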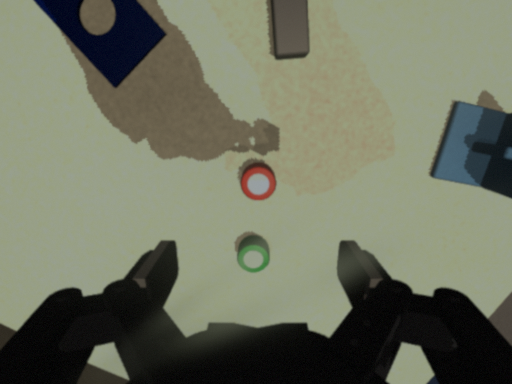

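Request:
{"op": "play_rows", "data": {
  "moves": [
    [[0,0,0],[0,0.04,-0.0007],100],
    [[0,0,0],[0,0.08,-0.0007],100],
    [[0,0,0],[0,0.12,-0.0007],100],
    [[0,0,0],[0,0.15,-0.0007],100],
    [[0,0,0],[0,0.163,-0.0007],100]
  ],
  "grip_force": 30
}}

```text
time: 16.3
ee_pos: [0.5362, -0.3546, -0.0185]
tcp_rot: [-89.8, 0.1, 28.3]
wrist_force: [-0.0, 0.5, -0.0]
opening: 0.0854
```

Request:
{"op": "play_rows", "data": {
  "moves": [
    [[0,0,0],[0,0.005,0],100],
    [[0,0,0],[0,0.005,0],85],
    [[0,0,0],[0,0.005,0],70],
    [[0,0,0],[0,0.005,0],60],
    [[0,0,0],[0,0.005,0],56]
  ]
}}

```text
time: 16.8
ee_pos: [0.5383, -0.3563, -0.0189]
tcp_rot: [-90.1, -0.0, 28.3]
wrist_force: [-0.1, -0.6, -0.5]
opening: 0.0478
```

```bash
python3 -c "
from c import *
app([0,0,0],[0,.168,-.0007]);st()
c=camera('wrist');a=c['img'][:,:,::-1];np.save('w15.npy',c,allow_pickle=True)
cv2.imwrite('pics/w15.png',cv2.resize(a[150:350,120:400],None,fx=2.8,fy=2.8,interpolation=cv2.INTER_CUBIC))
"
```

```text
cmd [ 0.5382 -0.3562 -0.02  ] [-90.    0.   28.3]
obs 16.8 [ 0.5383 -0.3563 -0.0189] [-9.009e+01 -5.000e-02  2.830e+01] F [-0.06 -0.61 -0.51] op 0.0478 q [-33.5  19.2   2.1  72.7   0.   28.2]
```

View pics/w15.png

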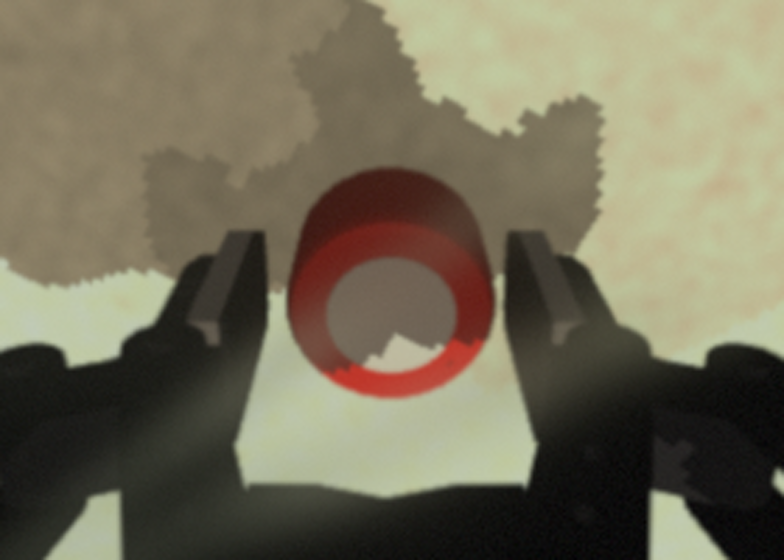

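```bash
python3 -c "
from c import *
c=np.load('w15.npy',allow_pickle=True).item();p,r=load()
for y in [-.01,-.02,-.025,-.03,-.035]: print(y,proj(c,[p+r.apply([s*.0239,y,.011]) for s in(-1,1)]).round(1).tolist())
t=onz(c,[[120+392/2.8,150+309/2.8]],.026);print(t,r.inv().apply(t-p))
"
```

```text
-0.01 [[220.5, 214.4], [296.5, 214.4]]
-0.02 [[218.4, 220.4], [298.8, 220.4]]
-0.025 [[217.2, 223.7], [300.0, 223.7]]
-0.03 [[216.0, 227.3], [301.4, 227.2]]
-0.035 [[214.7, 231.0], [302.8, 231.0]]
[[ 0.53899252 -0.35638858  0.026     ]] [[ 0.00062429 -0.046      -0.00054192]]
```

Request:
{"op": "play_rows", "data": {
  "moves": [
    [[0,0,0],[0,0,0],50],
    [[0,0,0],[0,0,0],40],
    [[0,0,0],[0,0,0],30],
    [[0,0,0],[0,0,0],30],
    [[0,0,0],[0,0,0],30]
  ],
  "grip_force": 60
}}

```text
time: 17.35
ee_pos: [0.5381, -0.3561, -0.0194]
tcp_rot: [-90.1, -0.0, 28.3]
wrist_force: [0.0, 0.5, 6.0]
opening: 0.0384
```

```bash
python3 -c "
from c import *
st()
c=camera('wrist');a=c['img'][:,:,::-1]
cv2.imwrite('pics/w16.png',cv2.resize(a[150:350,120:400],None,fx=2.8,fy=2.8,interpolation=cv2.INTER_CUBIC))
"
```

```text
cmd [ 0.5382 -0.3562 -0.02  ] [-90.    0.   28.3]
obs 17.35 [ 0.5381 -0.3561 -0.0194] [-9.006e+01 -3.000e-02  2.830e+01] F [0.01 0.51 5.96] op 0.0384 q [-33.5  19.3   2.   72.7   0.   28.2]
```

View pics/w16.png

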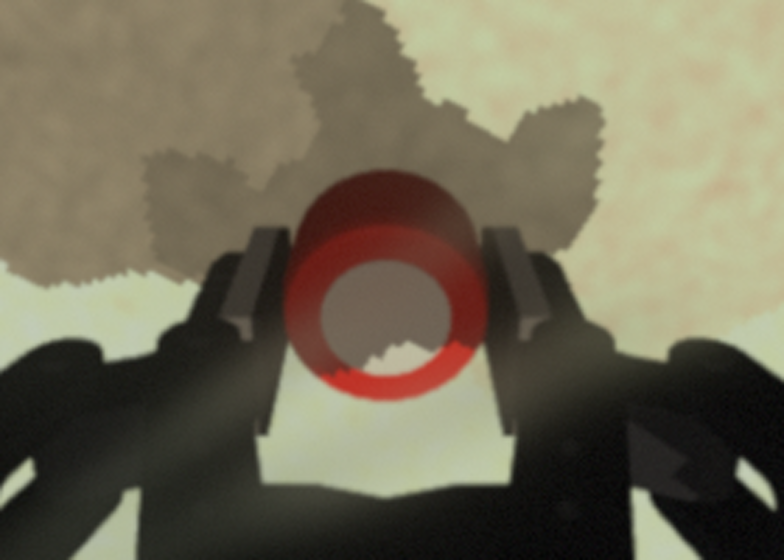

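Cap gripped. Lifting and carrying to the hub.

Request:
{"op": "play_rows", "data": {
  "moves": [
    [[0,0,0],[0,-0.005,0],30],
    [[0,0,0],[0,-0.03,0],30],
    [[0,0,0],[0,-0.07,0],30],
    [[0,0,0],[0,-0.11,0],30],
    [[0,0,0],[0,-0.15,0],30]
  ]
}}

```text
time: 17.9
ee_pos: [0.5374, -0.3556, 0.1313]
tcp_rot: [-90.0, 0.0, 28.3]
wrist_force: [0.0, 0.4, -0.8]
opening: 0.0382
```

```bash
python3 -c "
from c import *
app([0,0,0],[0,-.15,0]);st()
c=camera('wrist');a=c['img'][:,:,::-1];p,r=load()
tgt(.5204,.0750,.13,28.3)
"
```

```text
cmd [ 0.5382 -0.3562  0.13  ] [-90.    0.   28.3]
obs 17.9 [ 0.5374 -0.3556  0.1313] [-8.997e+01  1.000e-02  2.830e+01] F [ 0.01  0.41 -0.85] op 0.0382 q [-33.5  17.4  16.4  89.    0.   28.2]
turn [0. 0. 0.] shift [0.1888 0.     0.3881]
```

Request:
{"op": "play_rows", "data": {
  "moves": [
    [[0,0,0],[0.016,0,0.033],30],
    [[0,0,0],[0.036,0,0.075],30],
    [[0,0,0],[0.056,0,0.116],30],
    [[0,0,0],[0.076,0,0.157],30],
    [[0,0,0],[0.096,0,0.198],30]
  ]
}}

```text
time: 18.45
ee_pos: [0.5279, -0.1343, 0.1296]
tcp_rot: [-90.0, 0.0, 28.3]
wrist_force: [0.4, -0.2, 0.7]
opening: 0.0384
```

Request:
{"op": "play_rows", "data": {
  "moves": [
    [[0,0,0],[0.02,0,0.041],30],
    [[0,0,0],[0.04,0,0.082],30],
    [[0,0,0],[0.06,0,0.124],30],
    [[0,0,0],[0.078,0,0.16],30],
    [[0,0,0],[0.093,0,0.19],30]
  ]
}}

```text
time: 18.95
ee_pos: [0.5197, 0.0775, 0.1298]
tcp_rot: [-90.0, -0.0, 28.4]
wrist_force: [0.7, -0.5, -0.4]
opening: 0.0382
```

Request:
{"op": "play_rows", "data": {
  "moves": [
    [[0,0,0],[0,0.005,0],30],
    [[0,0,0],[0,0.01,0],30],
    [[0,0,0],[0,0.015,0],30],
    [[0,0,0],[0,0.015,0],30],
    [[0,0,0],[0,0.015,0],30]
  ]
}}

```text
time: 19.45
ee_pos: [0.5202, 0.0745, 0.1146]
tcp_rot: [-90.0, 0.0, 28.2]
wrist_force: [-0.1, -0.5, 0.3]
opening: 0.0378
```

```bash
python3 -c "
from c import *
app([0,0,0],[.189,.015,.388]);st()
c=camera('wrist');a=c['img'][:,:,::-1];p,r=load();np.save('w17.npy',c,allow_pickle=True)
cv2.imwrite('pics/w17.png',cv2.resize(a[100:350,110:410],None,fx=2.4,fy=2.4,interpolation=cv2.INTER_CUBIC))
for n in ['side','scene']:
  c=camera(n);a=c['img'][:,:,::-1];np.save(n+'17.npy',c,allow_pickle=True)
  x,y=proj(c,[.52,.075,.1])[0].astype(int)
  cv2.imwrite('pics/%s17.png'%n,cv2.resize(a[y-50:y+50,x-50:x+50],None,fx=6,fy=6,interpolation=cv2.INTER_CUBIC)); print(n,x,y)
"
```

```text
cmd [0.5206 0.075  0.115 ] [-90.    0.   28.3]
obs 19.45 [0.5202 0.0745 0.1146] [-8.999e+01  2.000e-02  2.822e+01] F [-0.13 -0.54  0.32] op 0.0378 q [ 8.2  0.8 -4.2 85.1 -0.  69.9]
side 246 175
scene 278 187
```

View pics/w17.png

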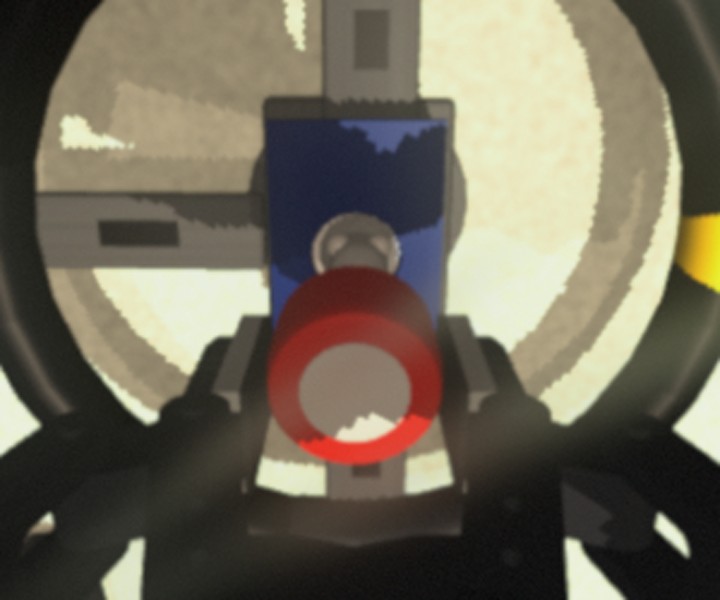

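View pics/scene17.png

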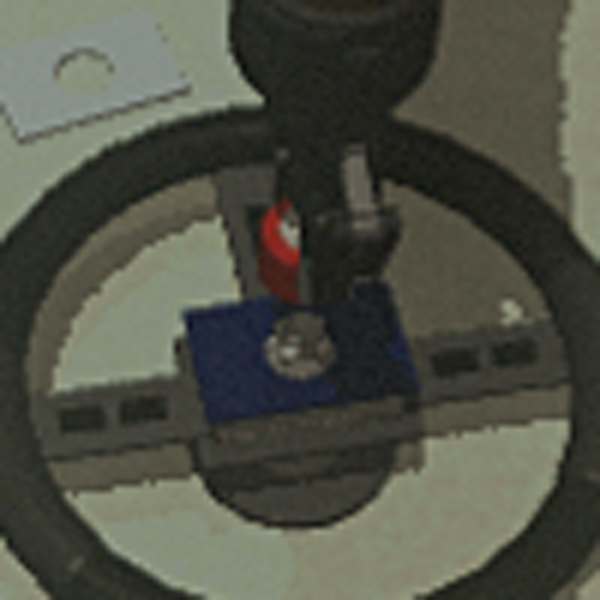

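View pics/side17.png

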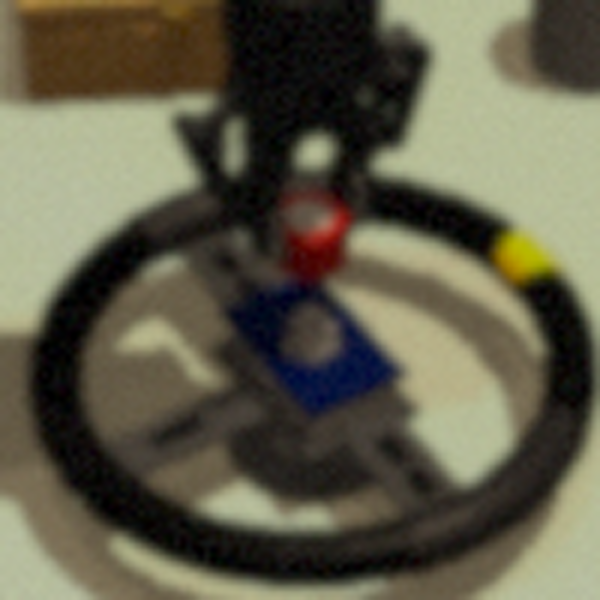

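```bash
python3 -c "
from c import *
c=np.load('w17.npy',allow_pickle=True).item();p,r=load()
f=lambda q,z:onz(c,(np.array(q)+.5)/2.4-.5+[110,100],z)
t=f([(355,390)],.161);print('cap',t,r.inv().apply(t-p))
w=f([(264,120),(449,120)],.074);print('plate far edge mid',w.mean(0),r.inv().apply(w-p), np.linalg.norm(w[1]-w[0]))
print('pred center',w.mean(0)[:2]-.046*np.array([-np.sin(np.radians(28.4)),np.cos(np.radians(28.4))]))
"
```

```text
cap [[0.51992907 0.07346752 0.161     ]] [[-0.00135741 -0.046      -0.00103213]]
plate far edge mid [0.49865221 0.11409202 0.074     ] [[-0.03042176  0.041       0.04486543]
 [ 0.02876176  0.041       0.04478239]] 0.05918358120382901
pred center [0.52053093 0.07362819]
```

Request:
{"op": "play_rows", "data": {
  "moves": [
    [[0,0,0],[0.0007,0.005,0.0005],30],
    [[0,0,0],[0.0007,0.015,0.0005],30],
    [[0,0,0],[0.0007,0.025,0.0005],30],
    [[0,0,0],[0.0007,0.033,0.0005],30],
    [[0,0,0],[0.0007,0.04,0.0005],30]
  ]
}}

```text
time: 20.1
ee_pos: [0.5202, 0.0761, 0.0736]
tcp_rot: [-90.0, 0.1, 28.3]
wrist_force: [0.4, 0.1, 0.0]
opening: 0.0385
```

Request:
{"op": "play_rows", "data": {
  "moves": [
    [[0,0,0],[0,0.003,0],30],
    [[0,0,0],[0,0.006,0],30],
    [[0,0,0],[0,0.009,0],30],
    [[0,0,0],[0,0.009,0],30],
    [[0,0,0],[0,0.009,0],30]
  ]
}}

```text
time: 20.6
ee_pos: [0.5207, 0.0762, 0.066]
tcp_rot: [-90.0, -0.0, 28.3]
wrist_force: [-0.4, 0.0, -0.9]
opening: 0.038
```

```bash
python3 -c "
from c import *
app([0,0,0],[.0007,.049,.0005]);st()
c=camera('wrist');a=c['img'][:,:,::-1]
cv2.imwrite('pics/w18.png',cv2.resize(a[100:350,110:410],None,fx=2.4,fy=2.4,interpolation=cv2.INTER_CUBIC))
for n in ['side','scene']:
  c=camera(n);a=c['img'][:,:,::-1]
  x,y=proj(c,[.52,.075,.1])[0].astype(int)
  cv2.imwrite('pics/%s18.png'%n,cv2.resize(a[y-35:y+35,x-35:x+35],None,fx=8,fy=8,interpolation=cv2.INTER_CUBIC))
"
```

```text
cmd [0.521  0.0758 0.066 ] [-90.    0.   28.3]
obs 20.6 [0.5207 0.0762 0.066 ] [-9.001e+01 -1.000e-02  2.830e+01] F [-0.39  0.02 -0.85] op 0.038 q [ 8.3  1.3 -9.  79.7 -0.  70. ]
```

View pics/w18.png

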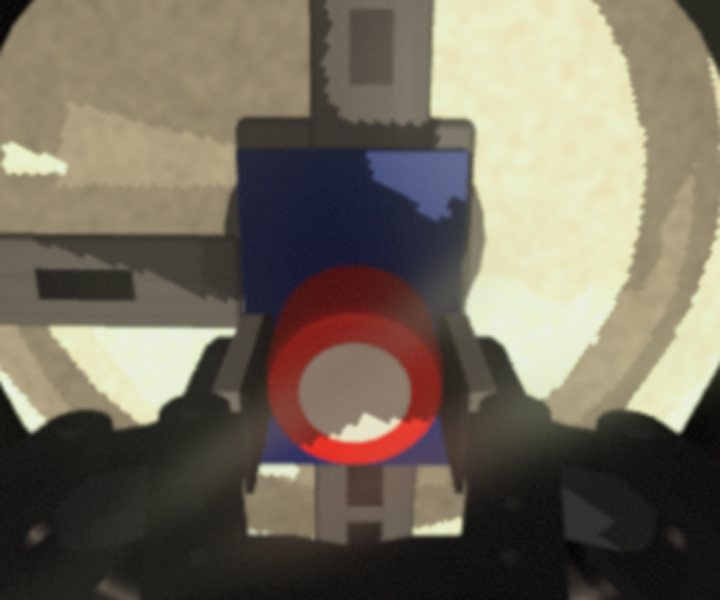

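View pics/side18.png

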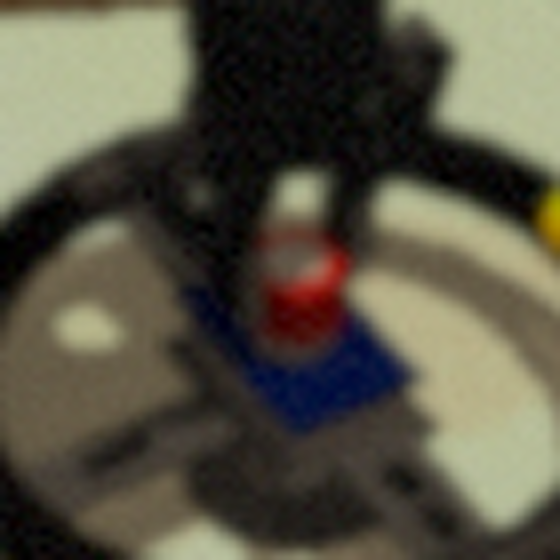

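Request:
{"op": "play_rows", "data": {
  "moves": [
    [[0,0,0],[0,0.001,0],30],
    [[0,0,0],[0,0.002,0],30],
    [[0,0,0],[0,0.003,0],30],
    [[0,0,0],[0,0.004,0],30],
    [[0,0,0],[0,0.004,0],30]
  ],
  "grip_force": 80
}}

```text
time: 21.25
ee_pos: [0.5209, 0.0762, 0.0623]
tcp_rot: [-90.0, -0.1, 28.3]
wrist_force: [-0.9, -0.2, 5.2]
opening: 0.0377
```

Request:
{"op": "play_rows", "data": {
  "moves": [
    [[0,0,0],[0,0.0005,0],30],
    [[0,0,0],[0,0.001,0],30],
    [[0,0,0],[0,0.0015,0],30],
    [[0,0,0],[0,0.002,0],30],
    [[0,0,0],[0,0.002,0],30]
  ]
}}

```text
time: 21.75
ee_pos: [0.5212, 0.0763, 0.0614]
tcp_rot: [-90.0, -0.1, 28.3]
wrist_force: [-2.4, 0.5, 11.3]
opening: 0.0375
```

Request:
{"op": "play_rows", "data": {
  "moves": [
    [[0,0,0],[0,0.0005,0],30],
    [[0,0,0],[0,0.001,0],30],
    [[0,0,0],[0,0.0015,0],30],
    [[0,0,0],[0,0.002,0],30],
    [[0,0,0],[0,0.002,0],30]
  ]
}}

```text
time: 22.25
ee_pos: [0.5203, 0.0762, 0.0566]
tcp_rot: [-90.0, 0.1, 28.3]
wrist_force: [2.3, 1.6, -9.3]
opening: 0.0376
```

Request:
{"op": "play_rows", "data": {
  "moves": [
    [[0,0,0],[0,0.0005,0],30],
    [[0,0,0],[0,0.001,0],30],
    [[0,0,0],[0,0.0015,0],30],
    [[0,0,0],[0,0.002,0],30],
    [[0,0,0],[0,0.002,0],30]
  ]
}}

```text
time: 22.75
ee_pos: [0.5205, 0.0761, 0.0559]
tcp_rot: [-90.0, 0.0, 28.3]
wrist_force: [-0.1, 1.7, -3.9]
opening: 0.0374
```

```bash
python3 -c "
from c import *
app([0,0,0],[0,.010,0]);st()
c=camera('wrist');a=c['img'][:,:,::-1]
cv2.imwrite('pics/w19.png',cv2.resize(a[100:350,110:410],None,fx=2.4,fy=2.4,interpolation=cv2.INTER_CUBIC))
"
```

```text
cmd [0.521  0.0758 0.056 ] [-90.    0.   28.3]
obs 22.75 [0.5205 0.0761 0.0559] [-90.    0.   28.3] F [-0.14  1.7  -3.93] op 0.0374 q [  8.3   1.4 -10.   78.6  -0.   70. ]
```

View pics/w19.png

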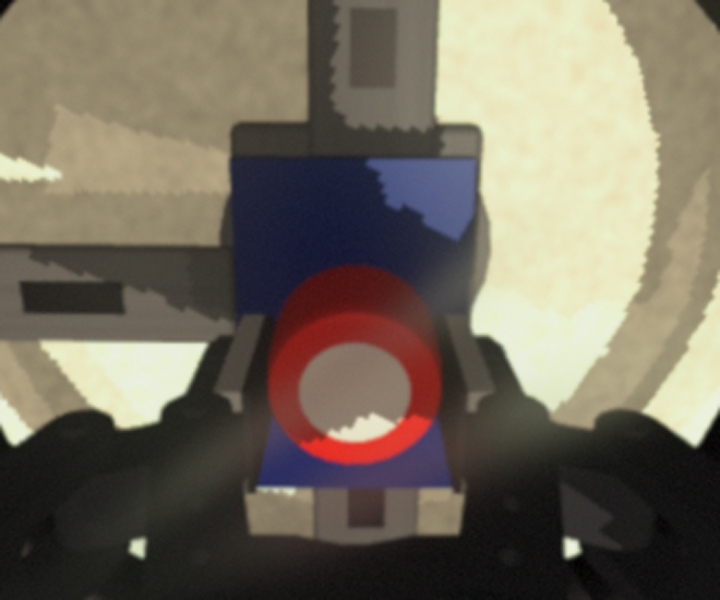

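The click has passed: force rose to 11 N and then became a tug of -9 N. Pressing on to home.

Request:
{"op": "play_rows", "data": {
  "moves": [
    [[0,0,0],[0,0.0005,0],30],
    [[0,0,0],[0,0.001,0],30],
    [[0,0,0],[0,0.0015,0],30],
    [[0,0,0],[0,0.002,0],30],
    [[0,0,0],[0,0.002,0],30]
  ]
}}

```text
time: 23.3
ee_pos: [0.5209, 0.0761, 0.0547]
tcp_rot: [-90.0, -0.1, 28.3]
wrist_force: [-2.0, -0.5, 5.7]
opening: 0.0372
```

Request:
{"op": "play_rows", "data": {
  "moves": [
    [[0,0,0],[0,0.0005,0],30],
    [[0,0,0],[0,0.0005,0],30],
    [[0,0,0],[0,0.0005,0],30],
    [[0,0,0],[0,0.0005,0],30],
    [[0,0,0],[0,0.0005,0],30]
  ]
}}

```text
time: 23.8
ee_pos: [0.5209, 0.0761, 0.0547]
tcp_rot: [-90.0, -0.1, 28.3]
wrist_force: [-3.4, 0.6, 9.3]
opening: 0.0377
```

Request:
{"op": "play_rows", "data": {
  "moves": [
    [[0,0,0],[0,0.0003,0],30],
    [[0,0,0],[0,0.0003,0],30],
    [[0,0,0],[0,0.0003,0],30],
    [[0,0,0],[0,0.0003,0],30],
    [[0,0,0],[0,0.0003,0],30]
  ]
}}

```text
time: 24.3
ee_pos: [0.5209, 0.0761, 0.0547]
tcp_rot: [-90.0, -0.1, 28.3]
wrist_force: [-4.5, -0.6, 11.3]
opening: 0.0376
```

Request:
{"op": "play_rows", "data": {
  "moves": [
    [[0,0,0],[0,0,0],30],
    [[0,0,0],[0,0,0],30],
    [[0,0,0],[0,0,0],30],
    [[0,0,0],[0,0,0],30],
    [[0,0,0],[0,0,0],30]
  ]
}}

```text
time: 24.8
ee_pos: [0.5209, 0.0761, 0.0547]
tcp_rot: [-90.0, -0.1, 28.3]
wrist_force: [-4.3, -1.8, 10.7]
opening: 0.0372
```

```bash
python3 -c "
from c import *
app([0,0,0],[0,.0028,0]);st()
c=camera('wrist');a=c['img'][:,:,::-1];np.save('w20.npy',c,allow_pickle=True)
cv2.imwrite('pics/w20.png',cv2.resize(a[100:350,110:410],None,fx=2.4,fy=2.4,interpolation=cv2.INTER_CUBIC))
for n in ['side','scene']:
  c=camera(n);a=c['img'][:,:,::-1]
  x,y=proj(c,[.52,.075,.1])[0].astype(int)
  cv2.imwrite('pics/%s20.png'%n,cv2.resize(a[y-35:y+35,x-35:x+35],None,fx=8,fy=8,interpolation=cv2.INTER_CUBIC))
F=[]
for i in range(6): camera('wrist');F.append(get_obs()['wrist_force'].round(1).tolist())
print(F)
"
```

```text
cmd [0.521  0.0758 0.0532] [-90.    0.   28.3]
obs 24.8 [0.5209 0.0761 0.0547] [-9.004e+01 -9.000e-02  2.830e+01] F [-4.33 -1.76 10.67] op 0.0372 q [  8.3   1.4 -10.2  78.4  -0.   70. ]
[[-5.3, -0.7, 10.9], [-4.1, -0.9, 11.2], [-4.6, -0.8, 10.8], [-4.7, -0.2, 11.4], [-5.0, -0.1, 11.3], [-4.9, -0.1, 11.6]]
```

View pics/w20.png

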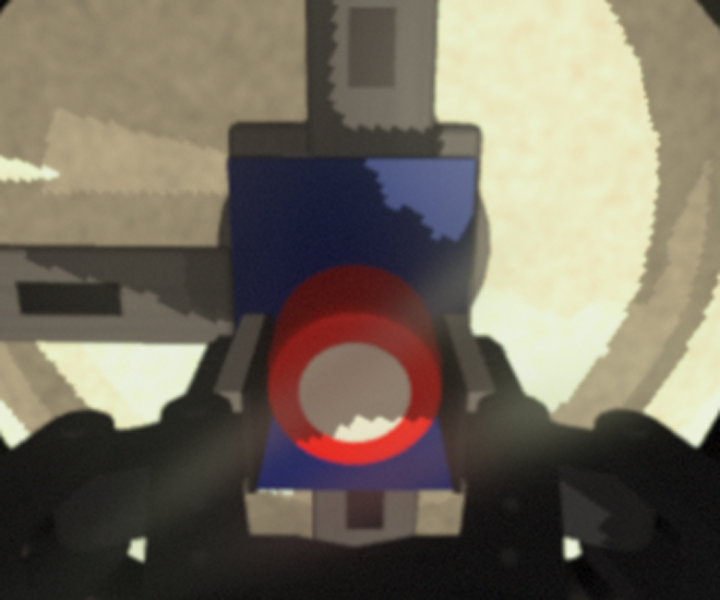

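View pics/scene20.png

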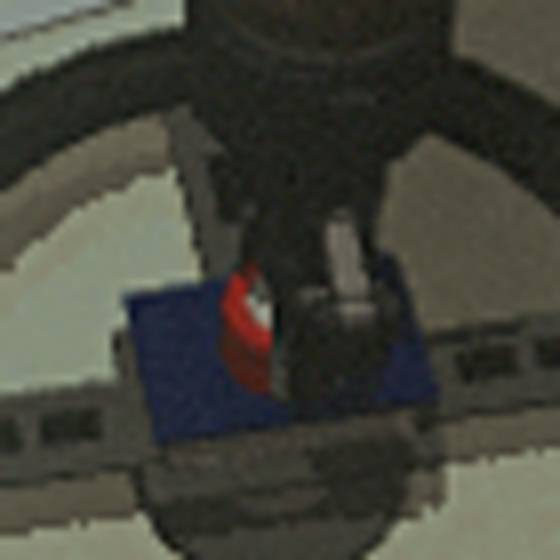

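View pics/side20.png

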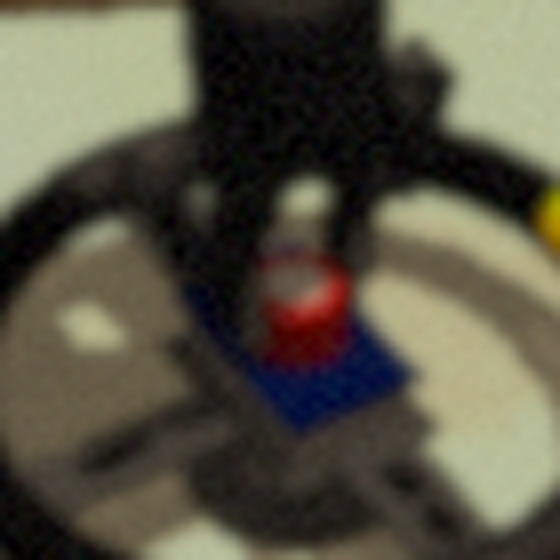

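```bash
python3 -c "
from workcell import job_done,get_obs
print(job_done()); o=get_obs();print(o['time'],o['wrist_force'],o['ee_pos'],o['opening'])"
```

```text
the job is handed in; nothing more can be done
None
the job is handed in; nothing more can be done
```

The hub is finished and handed in: the plate is seated over the stud, the cap is clicked and pressed home, and the fingers were still holding it down at hand-in. `job_done()` gives no verdict, so the checks below are my own measurements.

- **Plate:** I lifted it by its long edges and lowered it over the stud until the force rose to about 13 N with z stalled, then released it. The wrist camera then put it about 1 mm or less from the hub centre and within 0.5° of the hub block.
- **Cap:** I gripped the red cap by its side and pressed down. The force rose to 11.3 N, dropped to a tug of about -9 N at the click, then rose again as the rim met the plate. Tool height puts the rim at about 4 mm above the seat.
- **Final hold:** the downward push stayed steady at about 11 N with 80 N grip, 25 s into the 64 s allowed. The box, mug and bookend were never approached.

Two checks disagreed with what I expected:

- **Fingertip position:** the images put the fingertips about 28 mm (half open) to 41 mm (fully open) behind the TCP, further back than the description implies. My first plate grasp therefore closed in the air above the plate. The pictures showed the tips clear of it and I read no contact force, and I redid the grasp lower.
- **Sideways force:** about 4–5 N remained along -x during the final press. The cap still looked centred on the plate, and the tool showed no tilt.

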